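# Put the dried upper tier back on the spice stand

## Robot

A 7-joint arm with a two-finger parallel gripper is mounted at the origin on a cart in front of the work surface, level with it; the furniture and walls round the work are solid. World frame = base frame: x ahead of the robot, y to its left, z up, the work surface at z = 0. Lengths are in m, angles in rad, forces in N, time in s.
With the tool pointing down it reaches from about 0.425 to 0.95 m from the base axis. Payload 16.7 kg.
Tool frame: the origin (TCP) lies midway between the tips of the shut fingers; the grasp point (between the pads) lies tcp_to_grasp behind it (tcp_to_grasp is the distance from the TCP to the grasp point, in m); z points along the fingers, y is the line along which they close (so a half turn about z gives the same grasp; the last joint's range is limited). The gripper opens to 94 mm and grips with 3 to 60 N. Pads are 16 mm wide; open, the fingers measure 119 mm over their backs; the gripper's body (75 mm by 177 mm) begins 78 mm behind the grasp point.
Start: joints at [-1.411, 0.426, 0.074, 1.606, -0.034, 1.111, -0.067], TCP at [0.206, 0.643, 0.205] pointing down, gripper open.
Joint ranges: [-2.85, 2.85], [-0.5, 2.14], [-1.23, 1.37], [0.21, 2.46], [-1.02, 4.16], [0.16, 2.05], [-2.73, 2.73]. Speed limits (rad/s): [1.89, 1.89, 2.39, 2.39, 3.01, 3.01, 3.01].

## Interface

Orientations are given as a 3x3 rotation matrix whose columns are the frame's x, y, z axes.
In Python, from workcell import * gives the robot as it stands.
- The arm moves only by the tool arm_command, never from a script. Its argument "deltas" is a list of rows, each a list of 7 numbers: the turn, a rotation vector about the world's x, y, z in rad, then the shift along the world's x, y, z in cm, then the gripper's target within -1 to 1 (shut at 1, half-way at 0, fully open at -1). In form: [[ax, ay, az, dx, dy, dz, claw], ...]. A call has 1 to 20 rows; each row shifts and turns the commanded pose from where the row before left it; what a row does not reach is not made up. A row lasts 1/10 s, in which the tool goes at most 50 mm and 8.59 degrees, less where a joint would pass 70% of its speed; a pose out of reach is approached as far as the arm can. A call with a gripper value outside its range is refused whole. The fingers move at their own pace and stop on an object; "grip_force" is the grip in N (left out, the last holds). Time passes only in rows, so rows that do not move let the fingers close. It gives the time, the measured TCP pose, the force and the opening at its end, in the units of the state.
- read_state(): the state, without advancing time (a new reading comes with each control period).
- get_image(name): name is "scene" or "top" or "wrist"; returns a dict with "img" (384x512x3 uint8, red, green, blue), "z_map" (384x512 float32, m along the optical axis (not along the pixel's ray), 0 where there is no reading), "fovy" (degrees; the focal length in pixels is half the picture's height over the tangent of half this angle, whatever the lens; pixels are square), "cx", "cy" (the principal point, pixels), "k1" (the pictures are not rectified: a ray, as slopes to the right and down, at radius r is drawn at 1 + k1 r^2 times it, then the intrinsics apply), "xyz" and "orientation" of the camera in the world. Camera axes: x right, y up, looking along -z (the intrinsics and any distortion apply to the point x, -y, -z); pixel columns grow to the right and rows downward; lengths in m; the calibration is good to about 2 mm. A picture is of the moment at which its call begins.
- close_job(): hands the job in, once; it reports no verdict.
The state is a dict: "time": time; "joint_pos": joint angles; "joint_velocities": joint speeds; "joint_efforts": joint torques, N m; "tool_pos": TCP position; "ee_rot": TCP orientation; "wrist_force": force on the tool from outside, world axes, zero at the start; "ft_torque": the same for the moment, N m; "width": finger opening in m.
Only numpy, scipy, OpenCV 4.12 (cv2) and the standard library are available. Lean on these libraries where they do the work, as an engineer would, in place of code of your own. Each camera call takes 0.05 s, during which the arm holds its last target. There are 200 camera calls.

## Task

The upper tier of the spice stand has been washed and leans on end in the wire drying stand. Take it out and lay it down flat, right side up, on the free worktop and let go; then pick it up again, feel for the four posts, whose frame is loose and may stand a little too far forward or back, lower the tier so that every corner hole goes over its post, and press it down, without ramming it, until it has gone past the sprung catches and sits level on all four collars. Leave the jars on the lower tier standing and everything else where it is.

Things in the scene. Friction and masses are not known exactly. Their poses are not given: they have to be found in the camera images.
- tier_centre (a point): Upper tier, plain light wood, 0.2-0.35 kg: board 134 (own x) by 196 (own y), 10 thick, under side rails and a handle, 78 high in all; this point is half-way up, 39 above its underside, mid-way. z points out of its upper face (rails, handle). Either way round fits. At the start y points up the slope of the drying stand, 60 degrees from level, and z towards its front.
- tier_hole (a point): Underside mouth of one of the tier's four through holes, 13 mm across; the holes lie at x = +-53, y = +-83 mm from the middle of the tier (this one +, +). Axes as tier_centre.
- tier_rail (a point): Mid-height of one of the tier's two upright side rails, 8 mm thick (x), standing 30 mm above the board, tops 40 mm above the underside. The rails run along y from -68 to +68 mm at x = +-61 mm; this point is the middle of the +x one, 25 mm above the underside. Axes as tier_centre.
- tier_handle (a point): Centre of the top bar of the tier's carrying handle: bar 92 mm long (x), 12 mm thick (y), 18 mm high, 60 to 78 mm above the underside, across the middle of the tier; open beneath between two uprights at x = +-36 mm. The tier balances under it. Axes as tier_centre.
- spice_stand: Spice stand, fixed: wooden board 170 (x) by 214 (y) mm, top 18 mm up, rails to 46 mm; origin on the worktop under its middle, z up. On it a steel frame of four 16 mm posts, at x = +-53, y = +-83 mm of the frame's own middle. The frame has play along x in its slotted feet: it starts up to 12 mm to either side in x (not given), square to the board, and shifts under some 7 N.
- post_tips (a point): Level of the four post tips, 166 mm above the worktop, over the middle of the stand. Each post: a 21 mm collar, top 128 mm above the worktop; above it a 10 mm spigot to 156 mm, then a taper to the blunt tip. A hole within about 3 mm of a tip centres itself as it is lowered; further off, the board stands on the tips.
- seat (a point): Where tier_centre is when the tier is home (underside on the collars, 128 mm up), were the post frame centred on its board: 167 mm above the worktop over the middle of the spice stand. Home lies up to 13 mm to either side of it along x, at this height. Axes as spice_stand; the tier's y lies along its y, either way.
- post_catches (a point): Level of the four sprung ball catches, 141.5 mm above the worktop over the middle of the stand; one on the outer x side of each spigot, 3.5 mm proud. A tier put over the spigots first hangs on the balls, some 17 mm above the collars; some 10 N more, shared evenly, pushes them in and the tier drops onto the collars.
- drying_stand: Steel wire easel, fixed, holding the tier; origin on the worktop under its middle, front = its -x. Two back-rest wires 72 mm apart lean back to +x, 60 degrees from level, to 145 mm height. At their foot a lip carries the tier's short end. It and the spice stand stand left and right, either way; the worktop between them, about 200 mm wide, is free.
- lip (a point): Inner corner of the drying stand's lip, 12 mm above the worktop, where the tier's short end rests. The lip's upturned wire stands 13 mm in front of the back rest and is 20 mm high along the slope: raise the tier 25 mm or more along the slope to clear it. Axes as drying_stand.
- spice_jar_a: Spice jar with a black cap, 41 mm across, 105 mm tall, loose on the lower tier; origin at its foot, z up.
- spice_jar_b: Second spice jar of the same shape, loose on the lower tier; origin at its foot, z up.
- salt_shaker: Salt shaker, 44 mm across, 90 mm tall, loose on the lower tier; origin at its foot, z up.
- oil_bottle: Square green oil bottle, 235 mm tall, bystander at the back left; origin at its foot.
- big_jar: Large glass jar with lid, 84 mm across, 129 mm tall, bystander at the back left; origin at its foot.
- tin: Food tin, 76 mm across, 58 mm tall, bystander at the back; origin at its foot.
- mandarin: Mandarin, 63 mm across, bystander at the front right, before the sink; origin under it.
- lemon: Lemon, 73 mm long, bystander at the front right, before the sink; origin under it.

How it is judged:
By the outcome, as a careful person would: the job done as asked, in the order asked, and still so for the second after the job is handed in, with the robot touching nothing.
It also fails if it takes over 72 s, if anything falls off the work surface, if the arm or the gripper's body presses on something with over 40 N, if the wrist force passes 120 N, or if a joint passes its speed limit or range.

## Working session

There is one attempt and no reset: what is moved stays moved. The work goes in short steps, Python scripts to look and compute and a tool call to move; the robot and the scene stay as the last step left them, time stands still between calls to the robot, and variables do not carry over. Pictures are saved under pics/ and viewed, on a budget of 10 in all, crops included, one or two more only if the job needs it, and the job is handed in when it is done.

Besides the shell and the picture viewer there is one more tool, called after ">>>" as name(argument=value, ...), one argument or row to a line, values as JSON. arm_command: Moves the arm, as the interface text tells. Its arguments: {"type":"object","properties":{"deltas":{"type":"array"},"grip_force":{"type":"number"}},"required":["deltas"]}

```bash
ls; mkdir -p pics
cat > h.py <<'E'
from workcell import *
import numpy as np, cv2
def cloud(d):
    z=d["z_map"]; H,W=z.shape; f=H/2/np.tan(np.radians(d["fovy"])/2)
    u,v=np.meshgrid(np.arange(W),np.arange(H))
    a=(u-d["cx"])/f; b=(v-d["cy"])/f
    x,y=a.copy(),b.copy()
    for _ in range(20):
        s=1+d["k1"]*(x*x+y*y); x,y=a/s,b/s
    P=np.stack([x*z,-y*z,-z],-1)@np.array(d["orientation"]).T+np.array(d["xyz"])
    P[z<=0]=np.nan
    return P
def save(n,d,crop=None,s=1.5):
    im=d["img"][...,::-1]
    if crop: im=im[crop[1]:crop[3],crop[0]:crop[2]]
    cv2.imwrite("pics/"+n,cv2.resize(im,None,fx=s,fy=s,interpolation=cv2.INTER_CUBIC))
E
python3 - <<'E'
from h import *
s=read_state(); print(s)
for n in("scene","top"):
    d=get_image(n); np.savez("%s0.npz"%n,P=cloud(d),img=d["img"]); save(n+"0.png",d)
    print(n,d["xyz"],d["orientation"],d["fovy"],d["k1"])
E
```

```text
pics
{'time': 0.0, 'joint_pos': array([-1.41050055,  0.42672195,  0.07384668,  1.60658142, -0.03411548,
        1.11078514, -0.06711871]), 'joint_velocities': array([ 5.35741297e-05,  1.06995920e-03, -1.34773540e-04,  3.22023690e-04,
        1.09657461e-03, -6.64845053e-04, -1.33395257e-03]), 'joint_efforts': array([ 3.50064991e-03, -9.35800838e+01,  3.66879903e+00, -4.54179168e+01,
       -4.86871123e-02,  2.01256113e-02,  1.62046786e-04]), 'tool_pos': array([0.20567581, 0.64246015, 0.20479348]), 'ee_rot': array([[-9.52379814e-01,  3.04914082e-01, -3.04857626e-04],
       [ 3.04914225e-01,  9.52379063e-01, -1.19846254e-03],
       [-7.50880846e-05, -1.23434696e-03, -9.99999235e-01]]), 'wrist_force': array([ 0.35133319,  0.31983245, -0.13733784]), 'ft_torque': array([ 0.01304565,  0.02288463, -0.00861316]), 'width': 0.09401254853333649}
scene [-0.14708629 -0.96239989  0.66073381] [[ 0.78645716  0.25054143 -0.56454771]
 [-0.61727966  0.35025593 -0.70447612]
 [ 0.02123572  0.90252411  0.43011541]] 53.63802421008475 -0.1176855129708681
top [-0.1566288   0.10509194  1.54808057] [[-0.24374148  0.85161146 -0.46405605]
 [-0.96983273 -0.21214333  0.12008199]
 [ 0.0038168   0.4793257   0.87762879]] 43.42871981903217 -0.17985974038506922
```

View pics/scene0.png

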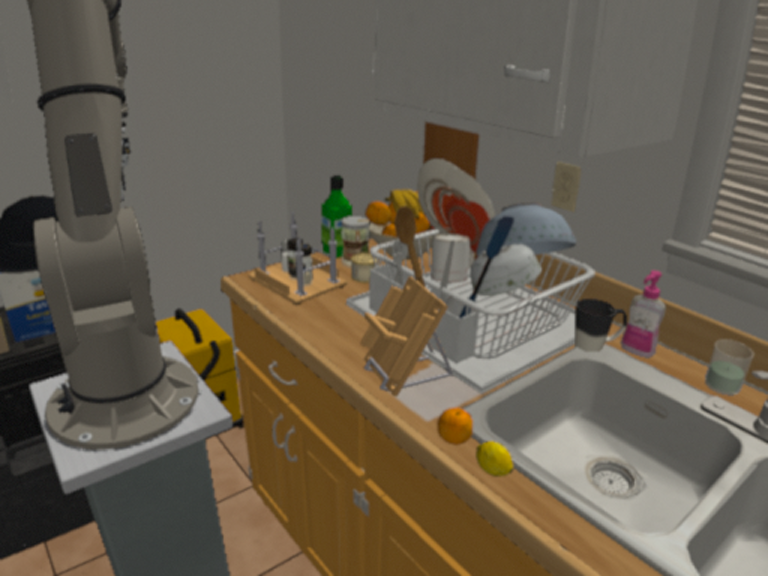

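View pics/top0.png

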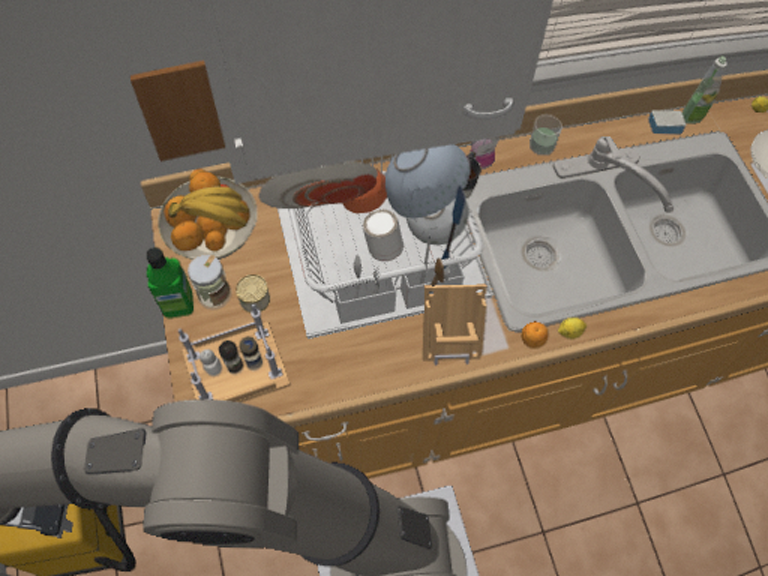

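Run:
```python
from h import *
for n,(u0,v0,u1,v1) in (("top",(278,185,332,246)),("scene",(238,180,302,265))):
    P=np.load(n+"0.npz")["P"]
    Q=P[v0:v1,u0:u1].reshape(-1,3); Q=Q[np.isfinite(Q).all(1)]
    print(n,len(Q),np.nanpercentile(Q,[2,50,98],axis=0).round(3).tolist())
    # ransac plane, slope ~60deg
    rng=np.random.default_rng(0);best=0
    for _ in range(3000):
        a,b,c=Q[rng.choice(len(Q),3,False)]
        nn=np.cross(b-a,c-a); L=np.linalg.norm(nn)
        if L<1e-6: continue
        nn/=L; nn*=np.sign(nn[2]) or 1
        if abs(nn[2]-.5)>.15: continue
        m=abs((Q-a)@nn)<.003
        if m.sum()>best: best=m.sum();M=m
    I=Q[M];c=I.mean(0);nn=np.linalg.svd(I-c)[2][2];nn*=np.sign(nn[2])
    print("plane",best,nn,c)
    yaw=np.arctan2(nn[1],nn[0]);print("yaw normal deg",np.degrees(yaw))
    nh=np.array([nn[0],nn[1],0]);nh/=np.linalg.norm(nh)
    th=np.radians(60); Z=nh*np.sin(th)+np.array([0,0,np.cos(th)]);Y=-nh*np.cos(th)+np.array([0,0,np.sin(th)]);X=np.cross(Y,Z)
    d=(Q-c)@Z
    near=np.linalg.norm(Q-c,axis=1)<.16
    for lo,hi in((-.004,.004),(.01,.024),(.024,.033),(.035,.047),(.047,.072)):
        k=near&(d>lo)&(d<hi); q=(Q[k]-c)@np.c_[X,Y]
        if len(q): print(lo,hi,k.sum(),np.percentile(q,[1,5,50,95,99],axis=0).round(4).tolist())
```

```text
top 3284 [[0.4, -0.394, -0.006], [0.474, -0.258, 0.089], [0.612, -0.177, 0.185]]
plane 1066 [-0.84464588  0.1817512   0.50352739] [ 0.47256338 -0.25035888  0.10813807]
yaw normal deg 167.8562429861043
-0.004 0.004 1294 [[-0.067, -0.1292], [-0.0601, -0.1243], [-0.0013, 0.0105], [0.0575, 0.086], [0.0789, 0.091]]
0.01 0.024 129 [[-0.0652, -0.1177], [-0.0649, -0.0982], [0.0146, -0.0089], [0.0601, 0.0622], [0.0814, 0.122]]
0.024 0.033 161 [[-0.0655, -0.0744], [-0.0649, -0.0675], [-0.0375, 0.0008], [0.0645, 0.0571], [0.0659, 0.0872]]
0.035 0.047 28 [[-0.0633, -0.0261], [-0.0574, -0.0181], [-0.0324, -0.0023], [0.0594, 0.1384], [0.0599, 0.1418]]
0.047 0.072 157 [[-0.0446, -0.0136], [-0.0411, -0.0121], [-0.0001, -0.0037], [0.0416, 0.0006], [0.0449, 0.0026]]
scene 5417 [[0.4, -0.326, -0.003], [0.495, -0.244, 0.074], [0.671, 0.113, 0.183]]
plane 1382 [-0.84882618  0.17049674  0.50042479] [ 0.47268877 -0.24966109  0.10635817]
yaw normal deg 168.6425977955566
-0.004 0.004 1474 [[-0.0642, -0.1256], [-0.0566, -0.109], [-0.0032, 0.0094], [0.0683, 0.0882], [0.0703, 0.0931]]
0.01 0.024 473 [[-0.0584, -0.1371], [-0.0573, -0.1346], [0.0186, -0.0146], [0.0679, 0.0559], [0.0694, 0.0621]]
0.024 0.033 311 [[-0.0625, -0.1455], [-0.06, -0.1399], [0.0599, -0.0055], [0.0678, 0.055], [0.0688, 0.0609]]
0.035 0.047 28 [[-0.036, -0.0109], [-0.0342, -0.0098], [0.0404, -0.0016], [0.0446, 0.001], [0.0456, 0.0012]]
0.047 0.072 134 [[-0.0414, -0.0104], [-0.0355, -0.0097], [0.0155, -0.0023], [0.0462, 0.0009], [0.0479, 0.0014]]
```

```bash
python3 - <<'E'
from h import *
# spice stand: crops
P=np.load("top0.npz")["P"]; Q=P[195:280,105:205].reshape(-1,3);Q=Q[np.isfinite(Q).all(1)]
P2=np.load("scene0.npz")["P"]; Q2=P2[135:205,160:235].reshape(-1,3);Q2=Q2[np.isfinite(Q2).all(1)]
for n,q in(("top",Q),("scene",Q2)):
    b=q[(q[:,2]>.012)&(q[:,2]<.024)]; 
    print(n,"board",len(b),cv2.minAreaRect((b[:,:2]*1000).astype(np.float32)),np.percentile(b,[1,50,99],axis=0).round(3).tolist())
    t=q[(q[:,2]>.13)&(q[:,2]<.18)]
    print("post",t[np.lexsort((t[:,0],))].round(3).tolist()[:60])
E
python3 - <<'E'
import sys;sys.path.insert(0,'.')
from h import *
a=np.load("top0.npz")["img"][...,::-1];b=np.load("scene0.npz")["img"][...,::-1]
A=cv2.resize(a[180:280,105:205],(400,400),interpolation=2);B=cv2.resize(a[175:255,270:350],(400,400),interpolation=2)
cv2.imwrite("pics/crop1.png",np.hstack([A,B]))
E
```

```text
top board 1484 ((579.6347045898438, 244.52554321289062), (346.8643493652344, 276.5897521972656), 78.09134674072266) [[0.444, 0.067, 0.012], [0.514, 0.241, 0.018], [0.704, 0.364, 0.024]]
post [[0.457, 0.322, 0.145], [0.458, 0.318, 0.131], [0.459, 0.327, 0.135], [0.459, 0.325, 0.142], [0.46, 0.318, 0.144], [0.461, 0.324, 0.145], [0.462, 0.318, 0.157], [0.462, 0.32, 0.133], [0.462, 0.322, 0.142], [0.462, 0.326, 0.152], [0.462, 0.322, 0.167], [0.462, 0.324, 0.159], [0.463, 0.321, 0.157], [0.463, 0.323, 0.149], [0.464, 0.321, 0.145], [0.464, 0.317, 0.159], [0.465, 0.326, 0.163], [0.465, 0.321, 0.159], [0.466, 0.322, 0.165], [0.467, 0.32, 0.163], [0.468, 0.316, 0.132], [0.468, 0.326, 0.162], [0.474, 0.161, 0.146], [0.476, 0.157, 0.147], [0.476, 0.159, 0.132], [0.478, 0.16, 0.144], [0.479, 0.155, 0.132], [0.479, 0.156, 0.156], [0.479, 0.163, 0.143], [0.48, 0.158, 0.131], [0.481, 0.16, 0.146], [0.481, 0.157, 0.167], [0.481, 0.161, 0.161], [0.482, 0.162, 0.153], [0.482, 0.157, 0.142], [0.482, 0.158, 0.158], [0.483, 0.164, 0.16], [0.483, 0.163, 0.143], [0.483, 0.16, 0.164], [0.484, 0.159, 0.14
[... 1316 characters left out ...]
0.152, 0.137], [0.483, 0.157, 0.166], [0.484, 0.153, 0.148], [0.484, 0.152, 0.152], [0.484, 0.153, 0.159], [0.484, 0.155, 0.14], [0.484, 0.153, 0.163], [0.485, 0.153, 0.167], [0.485, 0.156, 0.143], [0.485, 0.157, 0.131], [0.488, 0.153, 0.147], [0.488, 0.159, 0.153], [0.488, 0.154, 0.139], [0.488, 0.154, 0.143], [0.489, 0.156, 0.134], [0.563, 0.327, 0.159], [0.563, 0.329, 0.142], [0.565, 0.329, 0.163], [0.565, 0.331, 0.149], [0.565, 0.332, 0.136], [0.566, 0.333, 0.144], [0.567, 0.326, 0.155], [0.567, 0.336, 0.13], [0.567, 0.327, 0.141], [0.568, 0.336, 0.152], [0.568, 0.329, 0.136], [0.568, 0.328, 0.158], [0.569, 0.331, 0.131], [0.569, 0.33, 0.149], [0.569, 0.329, 0.162], [0.57, 0.332, 0.144]]
```

View pics/crop1.png

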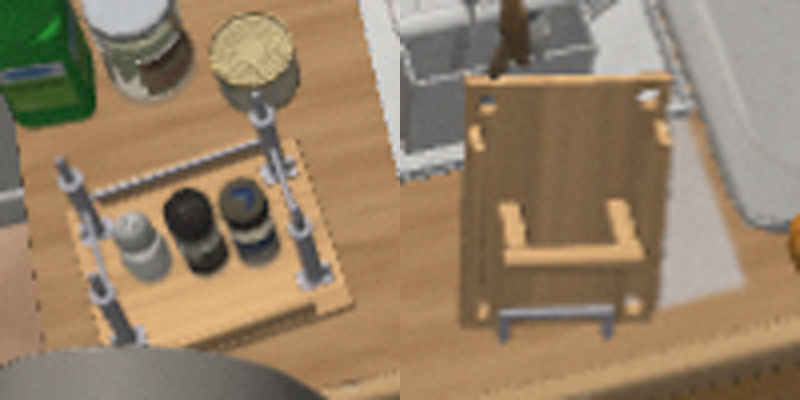

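Run:
```python
from h import *
import workcell; print([k for k in dir(workcell) if k[0]!='_'], globals().get("tcp_to_grasp"))
P=np.load("top0.npz")["P"]; img=np.load("top0.npz")["img"]
# height/colour map of x .36-.66, y -.42..+.42, 15mm cells: T top height cm, '.'=bare wood at z~0, 'm'= greyish
for x in np.arange(.66,.36,-.015):
    r="%.3f "%x
    for y in np.arange(.405,-.42,-.015):
        m=(abs(P[...,0]-x)<.0075)&(abs(P[...,1]-y)<.0075)
        if not m.any(): r+=" ?";continue
        z=P[m][:,2].max(); c=img[m].mean(0)
        r+= " ." if abs(z)<.008 and c[0]-c[2]>40 else " m" if abs(z)<.01 else "%2d"%max(-9,round(z*100))
    print(r)
# posts fit
for n in("top","scene"):
    P=np.load(n+"0.npz")["P"].reshape(-1,3); P=P[np.isfinite(P).all(1)]
    for g in((.465,.32),(.484,.157),(.567,.333),(.588,.17)):
        q=P[(np.hypot(P[:,0]-g[0],P[:,1]-g[1])<.02)&(P[:,2]>.132)&(P[:,2]<.175)]
        print(n,len(q),np.median(q,0).round(4),q[:,2].max().round(3))
```

```text
['MotionError', 'close_job', 'get_image', 'read_state', 'tcp_to_grasp'] 0.0188
0.660  . . . . . m . . m . . . . . 6 6 6 6 . . . . 2 11515 7 2 2 ? ? ? ? ?2122496383808279828383838282828282818181 m
0.645  . . . . . . m . . . . . m . . ? . . . . . . 2 m1515 5 2 2 ? ? ? ? ? ? ?171914 2 ? ? ? ?1919595959595959 1 2 1
0.630  . . . . . . . . . . m . . ? ? ? . . . . . . 2 21515 7 512 912212213 9 812 ? 7131212 613 815202759591515 2 2 m
0.615  . . 1 . m . . ? ? ? 4 4 5 5 5 4 2 2 . . . . 2 215151515151515212215151515151515151526151515151515151516 2 1 1
0.600  . . m 2 ? 5 5 5 5 4 5 5 5 4 41313 2 . . . . 2 2 11515151615152021151516151516161515231515151515151616 m 2 2 m
0.585  . . . 2 213 4 8 8 8 9 9 9 9 91716 2 . . . . 2 1 1 1 11515 ? m m m2022 m15121213 m15 ? ?15161513 ? ? ? m 2 3 m
0.570  . . . 21717 9 9 9 9 9 9 9 ? ? 7 8 3 . . . . 2 2 2 2 2 2131313131320231313 711131313131316161312 ? ? ? ? 2 2 m
0.555  . 1 m 21315 ? ? 2 1 ? ? 2 ? ? 2 8 2 . . . . 2 2 2 2 2 2 2 2 2 2 2 2 2 2 2 2 2 2 2 111 ? ? ? ? ? ? ? ? ? 2 1 m
0.540  . . . 2 2 8 21111 2131212131312 8 3 . . m . . . . . 1 . . . . . . . . . . . . 
[... 1029 characters left out ...]
. . . . . . . . . . . . . m .1314141414 8 . . . . . . .
0.390  ? ? ? ? ? ? ? ? ? ? ? ? ? ? ? . . . . . m . . . . . . . . . . . . m . . . . . m . . . . . . . . . . m . . m .
0.375  ? ? ? ? ? ? ? ? ? ? ? ? ? ? ? ? . . . 1 . . m . . . . m . . . . . . . . . . . . m . . . . . . . . m . . . . .
0.360  ? ? ? ? ? ? ? ? ? ? ? ? ? ? ? ? ? ? ?-9-9-9-9 m m-1-3 m m .-1 m-1 .-9 .-9-2 m . m . .-2-9-3 .-2-3-1-9-1-9-9-9
top 20 [0.4623 0.322  0.1544] 0.167
top 19 [0.4818 0.1601 0.1529] 0.167
top 22 [0.5653 0.3346 0.1537] 0.17
top 19 [0.5874 0.1717 0.1513] 0.17
scene 15 [0.4645 0.3179 0.15  ] 0.161
scene 24 [0.4833 0.1547 0.1469] 0.167
scene 16 [0.5673 0.3296 0.1465] 0.163
scene 26 [0.5889 0.1674 0.1491] 0.166
```

```bash
cat >> h.py <<'E'
from scipy.spatial.transform import Rotation as Ro
np.set_printoptions(precision=4,suppress=True)
def az(d): d=np.radians(d); return np.array([np.cos(d),np.sin(d),0])
UP=np.array([0,0,1.])
def lean():
    yh=az(-11.8); Y=.5*yh+.866*UP; Z=-.866*yh+.5*UP; X=np.cross(Y,Z)
    F=np.array([.4727,-.250,.1072])-.0055*Y+.0015*X   # upper-face centre
    return np.c_[X,Y,Z], F-.010*Z                      # underside centre
def toolR(t,y): return np.c_[np.cross(y,t),y,t]
def go(R,p,s=None):
    s=s or read_state(); R0=np.array(s["ee_rot"])
    rv=Ro.from_matrix(R@R0.T).as_rotvec(); d=(p-s["tool_pos"])*100
    print("turn",rv,"deg",np.degrees(np.linalg.norm(rv)).round(1),"shift cm",d,"target",p); return rv,d
E
python3 - <<'E'
from h import *
T,U=lean(); X,Y,Z=T.T
print("under",U)
for phi in(38,):
    f=np.radians(phi); t=-(np.sin(f)*Y+np.cos(f)*Z); R=toolR(t,-X)
    g=U+T@np.array([-.061,.040,.033]); 
    go(R,g+tcp_to_grasp*t); print("tool",t, "pre(8cm back)",g+(tcp_to_grasp-.08)*t)
    # flat target: Y az -83
    Yf=az(-83);Tf=np.c_[np.cross(Yf,UP),Yf,UP]; Uf=np.array([.455,-.02,.0])
    tf=Tf@(T.T@t); print("flat TCP",Uf+Tf@np.array([-.061,.040,.033])+tcp_to_grasp*tf,tf)
    print("rot lean->flat",Ro.from_matrix(Tf@T.T).as_rotvec())
E
```

```text
under [ 0.4782 -0.2527  0.0974]
turn [-0.0968 -0.3716  0.1028] deg 22.8 shift cm [ 28.3459 -83.5136  -7.3713] target [ 0.4891 -0.1927  0.1311]
tool [ 0.3667 -0.0766 -0.9272] pre(8cm back) [ 0.4598 -0.1865  0.2053]
flat TCP [ 0.519  -0.0408  0.0182] [-0.075  0.611 -0.788]
rot lean->flat [ 0.8185  0.7527 -1.1212]
```

>>> arm_command(
  deltas=[
    [0, 0, 0.02, 2, -2, 4, -0.2],
    [0, 0, 0.02, 3.5, -3, 2, -0.2],
    [0, 0, 0.02, 3.5, -3.5, 2, -0.2],
    [0, 0, 0.02, 3.5, -3.5, 1, -0.2],
    [0, 0, 0.02, 3.5, -3.5, 0, -0.2],
    [0, 0, 0, 3, -4, 0, -0.2],
    [0, 0, 0, 3, -4, 0, -0.2],
    [0, 0, 0, 2, -4.5, 0, -0.2],
    [0, 0, 0, 2, -4.5, 0, -0.2],
    [0, 0, 0, 0, -5, 0, -0.2],
    [0, 0, 0, 0, -5, 0, -0.2],
    [0, 0, 0, 0, -5, 0, -0.2],
    [0, 0, 0, 0, -5, 0, -0.2],
    [0, 0, 0, 0, -5, 0, -0.2],
    [0, 0, 0, 0, -5, 0, -0.2],
    [0, 0, 0, 0, -5, 0, -0.2],
    [0, 0, 0, 0, -5, 0, -0.2],
    [0, 0, 0, 0, -5, 0, -0.2],
    [0, 0, 0, 0, -5, 0, -0.2],
  ],
)

```text
time: 2.0
tool_pos: [0.4625, -0.1814, 0.2942]
ee_rot: [[-0.978, 0.208, 0.001], [0.208, 0.978, 0.0], [-0.001, 0.0, -1.0]]
wrist_force: [1.3, -0.4, 0.3]
width: 0.0563
```

Run:
```python
from h import *
s=read_state();print(s["time"],s["tool_pos"],s["joint_pos"],s["width"])
T,U=lean(); X,Y,Z=T.T
f=np.radians(38); t=-(np.sin(f)*Y+np.cos(f)*Z); R=toolR(t,-X)
g=U+T@np.array([-.061,.040,.033]); go(R,g+(tcp_to_grasp-.08)*t)
```

```text
2.0 [ 0.4625 -0.1814  0.2942] [-0.4332  0.0387  0.7112  1.9136 -0.0277  1.1983  1.6488] 0.05628984638969367
turn [-0.0796 -0.3751  0.0036] deg 22.0 shift cm [-0.2643 -0.5087 -8.8858] target [ 0.4598 -0.1865  0.2053]
```

>>> arm_command(
  deltas=[
    [-0.02, -0.094, 0.001, 0, -0.1, -1.5, -0.2],
    [-0.02, -0.094, 0.001, 0, -0.1, -1.5, -0.2],
    [-0.02, -0.094, 0.001, -0.1, -0.1, -2, -0.2],
    [-0.02, -0.094, 0.001, -0.1, -0.1, -2, -0.2],
    [0, 0, 0, -0.1, -0.1, -1.9, -0.2],
    [0, 0, 0, 0, 0, 0, -0.2],
  ],
)

```text
time: 2.6
tool_pos: [0.4581, -0.1842, 0.2031]
ee_rot: [[-0.909, 0.205, 0.364], [0.19, 0.979, -0.077], [-0.372, -0.001, -0.928]]
wrist_force: [-0.3, -1.1, 1.3]
width: 0.0562
```

Run:
```python
from h import *
s=read_state();print(s["time"],s["joint_pos"])
T,U=lean(); X,Y,Z=T.T
f=np.radians(38); t=-(np.sin(f)*Y+np.cos(f)*Z); R=toolR(t,-X)
g=U+T@np.array([-.061,.040,.033]); go(R,g+tcp_to_grasp*t)
d=get_image("wrist"); save("w1.png",d); np.savez("w1.npz",P=cloud(d),img=d["img"])
P=cloud(d).reshape(-1,3); L=(P-U)@T
k=(abs(L[:,0])<.08)&(abs(L[:,1])<.11)&(L[:,2]>-.02)&(L[:,2]<.09)
for lo,hi in((.005,.015),(.02,.038),(.037,.043),(.058,.085)):
    m=k&(L[:,2]>lo)&(L[:,2]<hi); 
    for sgn in(-1,1):
        q=L[m&(sgn*L[:,0]>0)]
        if len(q)>5: print(lo,hi,sgn,len(q),np.percentile(q,[1,5,50,95,99],axis=0).tolist())
```

```text
2.6 [-0.4416 -0.1537  0.6628  2.3145  0.1568  0.5714  1.4826]
turn [ 0.     -0.0026  0.0003] deg 0.2 shift cm [ 3.1035 -0.849  -7.1923] target [ 0.4891 -0.1927  0.1311]
0.005 0.015 -1 7725 [[-0.06817524258630649, -0.09518536516807426, 0.008476655468506091], [-0.06436841614111287, -0.0792148282225733, 0.009013021803290182], [-0.03693940985311001, 0.022994454366268856, 0.010124481825910518], [-0.004460351269892421, 0.0920984557927833, 0.011193705455705426], [-0.0009316363570703374, 0.09648462337192214, 0.01174901077453002]]
0.005 0.015 1 6474 [[0.0007267090558354511, -0.09613455416089096, 0.008774061403470769], [0.0034441594865521397, -0.08320198064476621, 0.009339575580159038], [0.027401509463110443, 0.01978819145470028, 0.010421168767927137], [0.055761975480094365, 0.06943128940846305, 0.011557138031374758], [0.06161117952551319, 0.08004133013757657, 0.013617795877909348]]
0.02 0.038 -1 478 [[-0.06650341205078378, -0.10061725344037799, 0.0200250581714342], [-0.06603981932404054, -0.09551488065599131, 0.02030822416403248], [-0.03901961870881793, -0.001809161989118306, 0.02341658214097
[... 1219 characters left out ...]
[[-0.04731348287790703, -0.003969652913375364, 0.05949418467822639], [-0.045228088524241435, -0.0028874243322363925, 0.06346619720385695], [-0.025288733544502385, 0.005217580594453391, 0.07636348389325034], [-0.002480620976438081, 0.006948384722882012, 0.07875811193345107], [-0.0005099175051431989, 0.07751904277745052, 0.07979413232590943]]
0.058 0.085 1 1091 [[0.00044613759631489795, -0.003807779006441535, 0.05925609303910662], [0.002285007070823508, -0.002579884157036516, 0.06353309748730723], [0.022037827337167828, 0.005222997405254474, 0.07655032048935519], [0.03994789364755641, 0.0067022380909275425, 0.07893695455334598], [0.04234082732536827, 0.007016508801328676, 0.07956397742144283]]
```

View pics/w1.png

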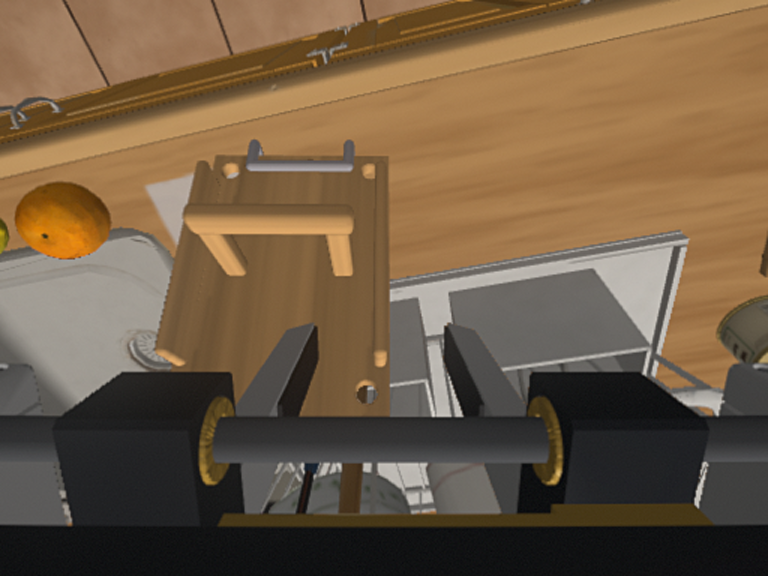

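>>> arm_command(
  deltas=[
    [0, 0, 0, 0.8, -0.15, -1.8, -0.2],
    [0, 0, 0, 0.8, -0.15, -1.8, -0.2],
    [0, 0, 0, 0.8, -0.15, -1.8, -0.2],
    [0, 0, 0, 0.7, -0.2, -1.75, -0.2],
    [0, 0, 0, 0, 0, 0, -0.2],
    [0, 0, 0, 0, 0, 0, 0.3],
    [0, 0, 0, 0, 0, 0, 0.7],
    [0, 0, 0, 0, 0, 0, 1],
    [0, 0, 0, 0, 0, 0, 1],
    [0, 0, 0, 0, 0, 0, 1],
  ],
  grip_force=55,
)

```text
time: 3.65
tool_pos: [0.4912, -0.1908, 0.134]
ee_rot: [[-0.907, 0.204, 0.368], [0.189, 0.979, -0.077], [-0.376, -0.0, -0.927]]
wrist_force: [1.0, 0.1, 0.2]
width: 0.0198
```

>>> arm_command(
  deltas=[
    [0, 0, 0, 0, 0, 0, 1],
    [0, 0, 0, 0, 0, 0, 1],
    [0, 0, 0, 0, 0, 0, 1],
    [0, 0, 0, 0, 0, 0, 1],
  ],
)

```text
time: 4.05
tool_pos: [0.4911, -0.1909, 0.1336]
ee_rot: [[-0.907, 0.205, 0.367], [0.189, 0.979, -0.077], [-0.375, -0.001, -0.927]]
wrist_force: [-3.1, 2.5, 7.7]
width: 0.0074
```

Run:
```python
from h import *
for n in("top0","scene0","w1"):
    P=np.load(n+".npz")["P"].reshape(-1,3);k=(abs(P[:,1]+.2)<.09)&(P[:,2]>.2)&(P[:,2]<.4)&(P[:,0]<.62)&(P[:,0]>.4); q=P[k]
    for z in np.arange(.2,.36,.02):
        m=q[abs(q[:,2]-z)<.01]
        if len(m): i=m[:,0].argmin(); print(n,z.round(2),len(m),m[i],np.median(m,0))
```

```text
top0 0.2 7 [ 0.5258 -0.2149  0.2043] [ 0.5352 -0.2149  0.2029]
top0 0.22 12 [ 0.5237 -0.2099  0.2167] [ 0.6052 -0.2215  0.2188]
top0 0.24 11 [ 0.5144 -0.2112  0.2453] [ 0.6068 -0.2234  0.2353]
top0 0.26 6 [ 0.5129 -0.2099  0.2548] [ 0.5175 -0.209   0.2549]
top0 0.28 3 [ 0.4905 -0.2071  0.2823] [ 0.4937 -0.2048  0.2823]
top0 0.3 20 [ 0.4801 -0.2085  0.3   ] [ 0.4906 -0.204   0.3036]
top0 0.32 32 [ 0.4818 -0.2076  0.3156] [ 0.4947 -0.2027  0.3211]
top0 0.34 21 [ 0.4835 -0.2066  0.3309] [ 0.4976 -0.2056  0.3362]
scene0 0.2 25 [ 0.5252 -0.2133  0.2087] [ 0.5376 -0.2218  0.205 ]
scene0 0.22 51 [ 0.5199 -0.2181  0.2276] [ 0.531  -0.2211  0.2202]
scene0 0.24 47 [ 0.515  -0.2139  0.246 ] [ 0.5237 -0.2188  0.2397]
scene0 0.26 34 [ 0.5023 -0.2145  0.2674] [ 0.5148 -0.2163  0.2594]
scene0 0.28 77 [ 0.4868 -0.2103  0.2874] [ 0.5056 -0.2122  0.2816]
scene0 0.3 98 [ 0.4789 -0.2105  0.3038] [ 0.5076 -0.209   0.2994]
scene0 0.32 81 [ 0.4785 -0.2103  0.3182] [ 0.5021 -0.2084  0.3194]
scene0 0.34 31 [ 0.4842 -0.2111  0.3345] [ 0.4975 -0.2095  0.3345]
w1 0.2 225 [ 0.4379 -0.2197  0.2094] [ 0.453  -0.21    0.2065]
w1 0.22 1019 [ 0.4299 -0.2187  0.2288] [ 0.4481 -0.2093  0.2217]
w1 0.24 1575 [ 0.4218 -0.2168  0.25  ] [ 0.4405 -0.2083  0.2409]
w1 0.26 1731 [ 0.4138 -0.2127  0.27  ] [ 0.4298 -0.1543  0.2603]
w1 0.28 848 [ 0.4    -0.1218  0.2885] [ 0.4272 -0.1504  0.2843]
w1 0.3 5225 [ 0.4    -0.1418  0.3047] [ 0.4042 -0.1428  0.302 ]
w1 0.32 1482 [ 0.4    -0.1539  0.3113] [ 0.4031 -0.1342  0.3119]
```

Run:
```python
from h import *
T,U=lean(); X,Y,Z=T.T; s=read_state(); p=s["tool_pos"]; print(s["wrist_force"],s["joint_pos"])
B=U-.098*Y+.005*Z; q=p; a=0
for sl,th in((4,2),(8,4),(12,6),(17,7),(23,7),(30,7)):
    n=B+sl/1000*Y+Ro.from_rotvec(X*np.radians(th)).apply(p-B)
    print(X*np.radians(th-a),(n-q)*100); q=n;a=th
```

```text
[-3.0871  2.5291  7.6619] [-0.4624  0.1022  0.7839  2.3361 -0.3089  0.3647  1.9385]
[-0.0071 -0.0342  0.    ] [-0.2123  0.0443  0.5253]
[-0.0071 -0.0342  0.    ] [-0.2181  0.0456  0.5106]
[-0.0071 -0.0342  0.    ] [-0.2235  0.0467  0.4958]
[-0.0036 -0.0171  0.    ] [ 0.0332 -0.0069  0.5021]
[-0. -0.  0.] [ 0.2937 -0.0613  0.5196]
[-0. -0.  0.] [ 0.3426 -0.0716  0.6062]
```

>>> arm_command(
  deltas=[
    [-0.007, -0.034, 0, -0.21, 0.04, 0.53, 1],
    [-0.007, -0.034, 0, -0.22, 0.05, 0.51, 1],
    [0, 0, 0, 0, 0, 0, 1],
  ],
)

```text
time: 4.35
tool_pos: [0.4856, -0.1896, 0.1436]
ee_rot: [[-0.88, 0.205, 0.429], [0.184, 0.979, -0.089], [-0.438, 0.001, -0.899]]
wrist_force: [0.7, 0.9, -2.9]
width: 0.0078
```

Run:
```python
from h import *
s=read_state(); print(s["wrist_force"],s["joint_pos"],s["tool_pos"],s["ee_rot"][:,2],s["width"])
```

```text
[ 0.6809  0.8747 -2.9269] [-0.5057  0.0277  0.8089  2.3901 -0.2172  0.2867  1.8575] [ 0.4856 -0.1896  0.1436] [ 0.4289 -0.0891 -0.8989] 0.007784525773013127
```

>>> arm_command(
  deltas=[
    [-0.004, -0.017, 0, -0.05, 0.01, 0.5, 1],
    [0, 0, 0, 0.2, -0.04, 0.5, 1],
    [0, 0, 0, 0.2, -0.04, 0.6, 1],
    [0, 0, 0, 0.2, -0.04, 0.7, 1],
    [0, 0, 0, 0, 0, 0.8, 1],
    [0, 0, 0, 0, 0, 0, 1],
  ],
)

```text
time: 4.95
tool_pos: [0.4928, -0.1912, 0.1756]
ee_rot: [[-0.872, 0.204, 0.444], [0.182, 0.979, -0.094], [-0.454, -0.001, -0.891]]
wrist_force: [-1.1, -0.6, -2.3]
width: 0.0077
```

Run:
```python
from h import *
s=read_state(); print(s["wrist_force"],s["joint_pos"],s["tool_pos"],s["ee_rot"][:,2],s["width"])
d=get_image("scene"); np.savez("s1.npz",P=cloud(d),img=d["img"]); save("s1.png",d,(190,130,340,290),4)
```

```text
[-1.0959 -0.6359 -2.323 ] [-0.5098 -0.0543  0.777   2.3568  0.0207  0.353   1.6229] [ 0.4928 -0.1912  0.1756] [ 0.4445 -0.0936 -0.8909] 0.007655179960625272
```

View pics/s1.png

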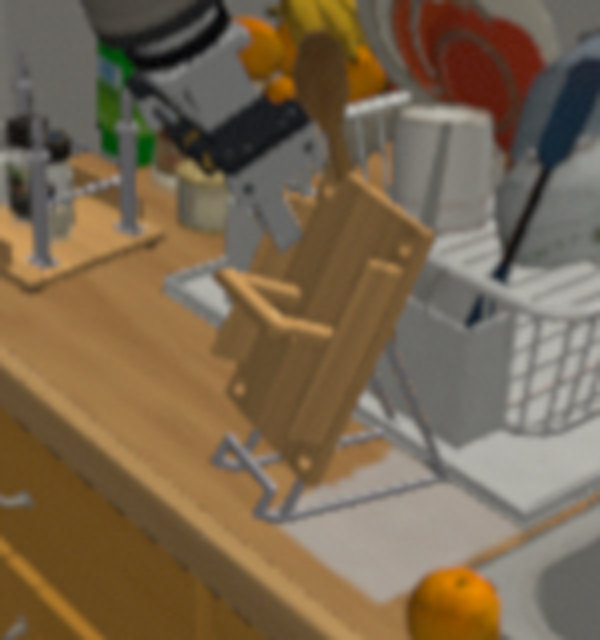

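>>> arm_command(
  deltas=[
    [0, 0, 0, -0.4, 1.2, 0.3, 1],
    [0, 0, 0, -0.3, 2.5, 0.5, 1],
    [0, 0, 0, 0, 3, 1.0, 1],
    [0, 0, 0, 0, 3, 1.5, 1],
    [0, 0, 0, 0, 3, 2, 1],
    [0, 0, 0, 0, 2, 2, 1],
    [0, 0, 0, 0, 0, 0, 1],
  ],
)

```text
time: 5.7
tool_pos: [0.4863, -0.0413, 0.2496]
ee_rot: [[-0.872, 0.201, 0.446], [0.179, 0.98, -0.091], [-0.455, 0.001, -0.89]]
wrist_force: [0.7, -1.9, -3.0]
width: 0.0076
```

Run:
```python
from h import *
s=read_state(); print(s["wrist_force"],s["joint_pos"],s["tool_pos"],s["width"])
T,U=lean(); X,Y,Z=T.T
f=np.radians(38); t=-(np.sin(f)*Y+np.cos(f)*Z); R=toolR(t,-X)
Yf=az(-83);Tf=np.c_[np.cross(Yf,UP),Yf,UP]; Uf=np.array([.455,-.02,.12])
tf=Tf@(T.T@t); go(Tf@T.T@R, Uf+Tf@np.array([-.061,.040,.033])+tcp_to_grasp*tf)
# where the tier is now (assume rigid in hand)
Rt=s["ee_rot"]@R.T@T
# measure actual from wrist camera
d=get_image("wrist");P=cloud(d).reshape(-1,3)
Ut=s["tool_pos"]-s["ee_rot"]@np.array([0,0,tcp_to_grasp])-Rt@np.array([-.061,.040,.033])
L=(P-Ut)@Rt
k=(abs(L[:,0])<.08)&(abs(L[:,1])<.11)&(L[:,2]>.0)&(L[:,2]<.022)&(L[:,0]<.05)&(L[:,0]>-.05)
q=L[k]; A=np.c_[q[:,:2],np.ones(len(q))]; 
for _ in range(4):
    c=np.linalg.lstsq(A,q[:,2],rcond=None)[0]; m=abs(A@c-q[:,2])<.003; A,q=A[m],q[m]
print("board plane in tier frame: slopes,height",c,len(q))
k=(L[:,2]>.06)&(L[:,2]<.09)&(abs(L[:,1])<.03)&(abs(L[:,0])<.06); print("bar",np.percentile(L[k],[2,98],axis=0))
save("w2.png",d)
```

```text
[ 0.7113 -1.8744 -3.0355] [-0.4805 -0.2266  0.2612  2.3159  0.4103  0.6448  0.8754] [ 0.4863 -0.0413  0.2496] 0.007575116016565209
turn [ 0.8854  0.8181 -1.1022] deg 93.6 shift cm [  3.2689   0.0528 -11.1456] target [ 0.519  -0.0408  0.1382]
board plane in tier frame: slopes,height [-0.     -0.0007  0.0101] 18854
bar [[-0.0442 -0.007   0.0618]
 [ 0.0416  0.004   0.0788]]
```

>>> arm_command(
  deltas=[
    [0.0738, 0.0682, -0.0918, 0.27, 0, 0.3, 1],
    [0.0738, 0.0682, -0.0918, 0.27, 0, 0.3, 1],
    [0.0738, 0.0682, -0.0918, 0.27, 0, 0, 1],
    [0.0738, 0.0682, -0.0918, 0.27, 0, 0, 1],
    [0.0738, 0.0682, -0.0918, 0.27, 0, 0, 1],
    [0.0738, 0.0682, -0.0918, 0.27, 0, 0, 1],
    [0, 0, 0, 0, 0, 0, 1],
  ],
)

```text
time: 6.45
tool_pos: [0.5023, -0.0465, 0.2522]
ee_rot: [[-0.682, 0.729, 0.066], [0.725, 0.661, 0.195], [0.098, 0.181, -0.979]]
wrist_force: [0.7, -0.3, -2.0]
width: 0.0079
```

```bash
cat > flat.py <<'E'
from h import *
def flat(Uf,s=None):
    T,U=lean(); X,Y,Z=T.T; f=np.radians(38); t=-(np.sin(f)*Y+np.cos(f)*Z); R=toolR(t,-X)
    Yf=az(-83);Tf=np.c_[np.cross(Yf,UP),Yf,UP]; tf=Tf@(T.T@t)
    return Tf@T.T@R, np.array(Uf)+Tf@np.array([-.0623,.0385,.033])+tcp_to_grasp*tf
E
python3 - <<'E'
from flat import *
s=read_state(); print(s["wrist_force"],s["joint_pos"],s["tool_pos"],s["width"])
go(*flat([.455,-.02,.12]))
E
```

```text
[ 0.6968 -0.2839 -2.0355] [-0.4224  0.081   0.5728  1.9844 -0.2839  1.0686  1.0286] [ 0.5023 -0.0465  0.2522] 0.007855607482621815
turn [ 0.4424  0.4    -0.5451] deg 46.3 shift cm [  1.7861   0.7341 -11.3976] target [ 0.5201 -0.0391  0.1382]
```

>>> arm_command(
  deltas=[
    [0.0737, 0.0667, -0.0909, 0.3, 0.1, -0.5, 1],
    [0.0737, 0.0667, -0.0909, 0.3, 0.1, -1, 1],
    [0.0737, 0.0667, -0.0909, 0.3, 0.1, -1, 1],
    [0.0737, 0.0667, -0.0909, 0.3, 0.1, -1, 1],
    [0.0737, 0.0667, -0.0909, 0.3, 0.1, -1, 1],
    [0.0737, 0.0667, -0.0909, 0.3, 0.2, -1, 1],
    [0, 0, 0, 0, 0, 0, 1],
  ],
)

```text
time: 7.15
tool_pos: [0.5179, -0.0388, 0.1952]
ee_rot: [[-0.095, 0.993, -0.076], [0.783, 0.122, 0.61], [0.614, -0.001, -0.789]]
wrist_force: [0.2, -0.8, -2.7]
width: 0.0077
```

Run:
```python
from flat import *
s=read_state(); print(s["wrist_force"],s["joint_pos"],s["tool_pos"],s["width"])
R,p=flat([.455,-.02,.0]); go(R,p)
d=get_image("wrist");P=cloud(d).reshape(-1,3); np.savez("w3.npz",P=cloud(d),img=d["img"])
T,U=lean(); X,Y,Z=T.T; f=np.radians(38); t=-(np.sin(f)*Y+np.cos(f)*Z); R0=toolR(t,-X)
Rt=s["ee_rot"]@R0.T@T
Ut=s["tool_pos"]-s["ee_rot"]@np.array([0,0,tcp_to_grasp])-Rt@np.array([-.0623,.0385,.033])
print("tier",Rt,Ut)
L=(P-Ut)@Rt
k=(abs(L[:,0])<.05)&(abs(L[:,1])<.11)&(L[:,2]>.0)&(L[:,2]<.022)
q=L[k]; A=np.c_[q[:,:2],np.ones(len(q))]
for _ in range(4):
    c=np.linalg.lstsq(A,q[:,2],rcond=None)[0]; m=abs(A@c-q[:,2])<.003; A,q=A[m],q[m]
print(c,len(q))
W=P[k][:]; print("z range board",np.percentile(P[k][:,2],[1,99]))
```

```text
[ 0.1611 -0.783  -2.7129] [-0.1382  0.4694  0.6288  1.8756 -0.8028  1.4234  0.9667] [ 0.5179 -0.0388  0.1952] 0.00771602115012648
turn [ 0.0018 -0.0008  0.0001] deg 0.1 shift cm [  0.2192  -0.0366 -17.7057] target [ 0.5201 -0.0391  0.0182]
tier [[-0.9925  0.1217  0.0008]
 [-0.1217 -0.9925  0.0018]
 [ 0.001   0.0017  0.9999]] [ 0.4528 -0.0197  0.1771]
[-0.0031  0.0001  0.0099] 18818
z range board [0.1856 0.1927]
```

>>> arm_command(
  deltas=[
    [0, 0, 0, 0, 0, -3, 1],
    [0, 0, 0, 0, 0, -3.5, 1],
    [0, 0, 0, 0, 0, -3.5, 1],
    [0, 0, 0, 0, 0, -3, 1],
    [0, 0, 0, 0, 0, -2, 1],
    [0, 0, 0, 0, 0, -1.5, 1],
    [0, 0, 0, 0, 0, -0.5, 1],
    [0, 0, 0, 0, 0, -0.3, 1],
    [0, 0, 0, 0, 0, 0, 1],
  ],
)

```text
time: 8.1
tool_pos: [0.519, -0.0372, 0.0263]
ee_rot: [[-0.104, 0.992, -0.074], [0.783, 0.127, 0.609], [0.614, 0.005, -0.789]]
wrist_force: [-6.6, 0.4, -4.4]
width: 0.0072
```

>>> arm_command(
  deltas=[
    [0, 0, 0, 0, 0, 0, 1],
    [0, 0, 0, 0, 0, -0.2, 1],
    [0, 0, 0, 0, 0, 0, 1],
  ],
)

```text
time: 8.4
tool_pos: [0.5191, -0.0373, 0.0247]
ee_rot: [[-0.104, 0.992, -0.074], [0.783, 0.127, 0.609], [0.614, 0.006, -0.789]]
wrist_force: [-8.0, 0.6, -2.5]
width: 0.0075
```

Run:
```python
from flat import *
s=read_state(); print(s["wrist_force"],s["ft_torque"],s["joint_pos"],s["tool_pos"],s["width"])
d=get_image("scene"); save("s2.png",d,(120,120,312,264),4); P=cloud(d).reshape(-1,3)
np.savez("s2.npz",P=cloud(d),img=d["img"])
```

```text
[-8.0187  0.5573 -2.462 ] [-0.9914  0.6536  0.4896] [-0.0383  0.7155  0.5021  1.9461 -0.9587  1.2154  1.2123] [ 0.5191 -0.0373  0.0247] 0.007484853092245646
```

View pics/s2.png

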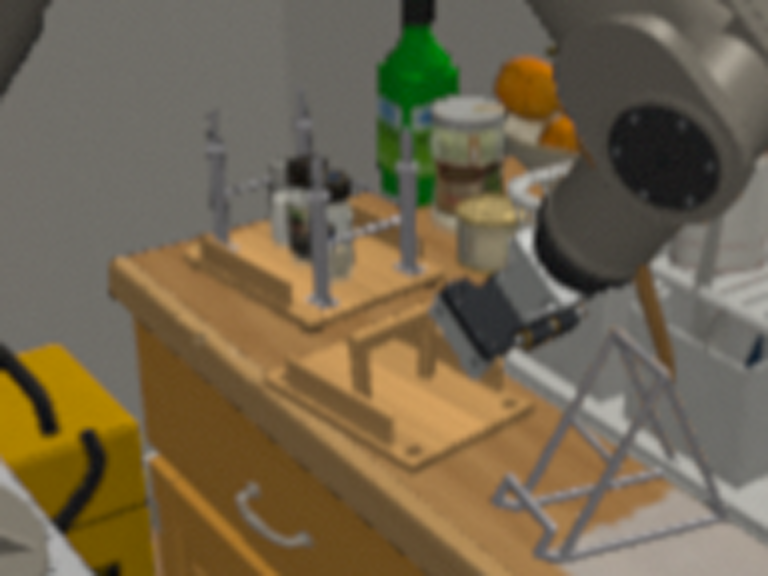

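>>> arm_command(
  deltas=[
    [0, 0, 0, -0.4, 0, 0.2, 1],
    [0, 0, 0, -0.4, 0, 0, 1],
    [0, 0, 0, 0, 0, -0.2, 1],
    [0, 0, 0, 0, 0, -0.2, 1],
    [0, 0, 0, 0, 0, 0, 1],
  ],
)

```text
time: 8.95
tool_pos: [0.5116, -0.0371, 0.0217]
ee_rot: [[-0.103, 0.992, -0.073], [0.782, 0.126, 0.61], [0.614, 0.005, -0.789]]
wrist_force: [0.4, 0.1, -2.6]
width: 0.0079
```

Run:
```python
from flat import *
s=read_state(); print(s["wrist_force"],s["ft_torque"],s["joint_pos"],s["tool_pos"],s["width"])
P=np.load("s2.npz")["P"].reshape(-1,3)
R=s["ee_rot"]; L=(P-np.array([.5191,-.0373,.0247]))@R
# points near gripper in tool frame that are robot vs rack: list points w/ world x>.55 within body box
k=(abs(L[:,0])<.06)&(abs(L[:,1])<.12)&(L[:,2]<-.06)&(L[:,2]>-.25)
for a in np.arange(-.24,-.05,.02):
    m=k&(abs(L[:,2]-a)<.01)
    if m.any(): print(a.round(2),m.sum(),L[m].min(0),L[m].max(0))
```

```text
[ 0.4172  0.0943 -2.5918] [-1.0033 -0.2359  0.0512] [-0.0335  0.7129  0.4985  1.9623 -0.9599  1.2058  1.2238] [ 0.5116 -0.0371  0.0217] 0.007908038963210474
-0.24 197 [-0.0598 -0.0492 -0.2499] [ 0.045   0.0734 -0.23  ]
-0.22 118 [-0.0588 -0.0492 -0.2299] [ 0.0418  0.0015 -0.2133]
-0.2 91 [-0.06   -0.0429 -0.203 ] [ 0.0304  0.12   -0.1902]
-0.18 185 [-0.0591 -0.044  -0.19  ] [ 0.032  0.12  -0.17 ]
-0.16 92 [-0.0598 -0.0439 -0.1699] [ 0.0184  0.1198 -0.15  ]
-0.14 392 [-0.0455 -0.0912 -0.1499] [ 0.0329  0.0737 -0.1301]
-0.12 193 [-0.0565 -0.0895 -0.1298] [ 0.0326  0.065  -0.11  ]
-0.1 94 [-0.0581 -0.0842 -0.1097] [ 0.0318  0.0443 -0.0907]
-0.08 32 [-0.0597  0.0375 -0.089 ] [-0.0273  0.045  -0.07  ]
-0.06 20 [-0.0572  0.0391 -0.0695] [ 0.0583  0.0538 -0.06  ]
```

Contact gone. Lower the last few mm.

>>> arm_command(
  deltas=[
    [0, 0, 0, 0, 0, -0.15, 1],
    [0, 0, 0, 0, 0, -0.15, 1],
    [0, 0, 0, 0, 0, -0.1, 1],
    [0, 0, 0, 0, 0, 0, 1],
  ],
)

```text
time: 9.35
tool_pos: [0.5118, -0.0373, 0.0187]
ee_rot: [[-0.103, 0.992, -0.073], [0.782, 0.126, 0.611], [0.615, 0.006, -0.788]]
wrist_force: [0.4, -2.8, 11.9]
width: 0.0076
```

>>> arm_command(
  deltas=[
    [0, 0, 0, 0, 0, 0.1, 0.4],
    [0, 0, 0, 0, 0, 0, 0.4],
    [0, 0, 0, 0, 0, 0, 0.4],
    [0, 0, 0, 0, 0, 0, 0.4],
    [0, 0, 0, 0, -0.6, 0.8, 0.4],
    [0, 0, 0, 0, -1.2, 1.6, 0.4],
    [0, 0, 0, 0, -1.2, 2.5, 0.4],
    [0, 0, 0, -0.5, 0, 4, 0.4],
    [0, 0, 0, -0.5, 0, 4, 0.4],
    [0, 0, 0, 0, 0, 3, -0.2],
  ],
)

```text
time: 10.35
tool_pos: [0.5011, -0.069, 0.1814]
ee_rot: [[-0.102, 0.992, -0.071], [0.783, 0.124, 0.609], [0.613, 0.007, -0.79]]
wrist_force: [0.2, 0.3, 0.4]
width: 0.0332
```

Run:
```python
from flat import *
s=read_state(); print(s["wrist_force"],s["joint_pos"],s["tool_pos"],s["width"])
Yf=az(-83);Tf=np.c_[np.cross(Yf,UP),Yf,UP]; Uf=np.array([.446,-.019,0])
d=get_image("wrist");C=cloud(d);P=C.reshape(-1,3);L=(P-Uf)@Tf; np.savez("w4.npz",P=C,img=d["img"])
d2=get_image("top");P2=cloud(d2).reshape(-1,3);L2=(P2-Uf)@Tf
for n,L in(("w",L),("t",L2)):
  for lo,hi in((.005,.015),(.036,.044),(.066,.085)):
    k=(L[:,2]>lo)&(L[:,2]<hi)&(abs(L[:,0])<.09)&(abs(L[:,1])<.12); q=L[k]
    print(n,lo,len(q),np.percentile(q,[1,50,99],axis=0).tolist(), cv2.minAreaRect((q[:,:2]*1000).astype(np.float32)) if len(q)>5 else "")
R=toolR(-UP,az(97)); go(R,Uf+np.array([0,0,.20]))
save("w4.png",d); save("t4.png",d2)
```

```text
[0.1665 0.254  0.4401] [-0.0676  0.4805  0.6117  1.8912 -0.7821  1.4159  1.0314] [ 0.5011 -0.069   0.1814] 0.03318194659393733
w 0.005 6785 [[-0.06288984198353412, -0.1020316901248926, 0.00921464172260424], [-0.01723618706195951, -0.03914706245383514, 0.011258489554577145], [0.058299418348790884, 0.06499107116799867, 0.013109228274025957]] ((-1.6905136108398438, -18.335418701171875), (133.912109375, 170.05174255371094), 0.5036757588386536)
w 0.036 1319 [[-0.06644033472720721, -0.06925794259719809, 0.03655195428664286], [-0.05883324867229041, -0.0023207440381094336, 0.040589963611378066], [0.06269414385126673, 0.06080854513656691, 0.04310121877384834]] ((-1.600067138671875, -4.2752532958984375), (130.17819213867188, 135.0910186767578), 0.19049528241157532)
w 0.066 1066 [[-0.046171344154086094, -0.00968443428050427, 0.0663637603928742], [-0.002388516231540014, -0.0018547970973880473, 0.0782756323071225], [0.04169076169333493, 0.0017697637384135078, 0.08051620433835714]] ((-2.243682861328125, -3.950005531311035), (90.12239074707031, 12.469165802001953), 0.8665796518325806)
t 0.005 587 [
[... 607 characters left out ...]
762664794922)Traceback (most recent call last):
  File "<stdin>", line 9, in <module>
    return _quantile_unchecked(
        a, q, axis, out, overwrite_input, method, keepdims, weights)
    return _ureduce(a,
                    func=_quantile_ureduce_func,
    ...<5 lines>...
                    overwrite_input=overwrite_input,
                    method=method)
    r = func(a, **kwargs)
    result = _quantile(arr,
                       quantiles=q,
    ...<2 lines>...
                       out=out,
                       weights=wgt)
    slices_having_nans = np.isnan(arr[-1, ...])
                                  ~~~^^^^^^^^^
IndexError: index -1 is out of bounds for axis 0 with size 0
```

Run:
```python
from flat import *
R=toolR(-UP,az(97)); go(R,np.array([.4475,-.0148,.20]))
```

```text
turn [-0.4577 -0.5678  1.5026] deg 95.7 shift cm [-5.5245  5.4538  1.7246] target [ 0.4475 -0.0148  0.2   ]
```

>>> arm_command(
  deltas=[
    [-0.0381, -0.0473, 0.1252, -0.5, 0.5, 1, -0.2],
    [-0.0381, -0.0473, 0.1252, -0.5, 0.5, 0.7, -0.2],
    [-0.0381, -0.0473, 0.1252, -0.5, 0.5, 0, -0.2],
    [-0.0381, -0.0473, 0.1252, -0.5, 0.5, 0, -0.2],
    [-0.0381, -0.0473, 0.1252, -0.5, 0.5, 0, -0.2],
    [-0.0381, -0.0473, 0.1252, -0.5, 0.5, 0, -0.2],
    [-0.0381, -0.0473, 0.1252, -0.5, 0.5, 0, -0.2],
    [-0.0381, -0.0473, 0.1252, -0.5, 0.5, 0, -0.2],
    [-0.0381, -0.0473, 0.1252, -0.5, 0.5, 0, -0.2],
    [-0.0381, -0.0473, 0.1252, -0.5, 0.5, 0, -0.2],
    [-0.0381, -0.0473, 0.1252, -0.5, 0.5, 0, -0.2],
    [-0.0381, -0.0473, 0.1252, 0, 0, 0, -0.2],
    [0, 0, 0, 0, 0, 0, -0.2],
    [0, 0, 0, 0, 0, 0, -0.2],
  ],
)

```text
time: 11.85
tool_pos: [0.4465, -0.0126, 0.1955]
ee_rot: [[-0.993, -0.116, -0.002], [-0.116, 0.993, -0.005], [0.003, -0.004, -1.0]]
wrist_force: [1.0, -0.3, -0.3]
width: 0.0563
```

Run:
```python
from flat import *
s=read_state(); print(s["wrist_force"],s["joint_pos"],s["tool_pos"],s["width"])
Yf=az(-83);Tf=np.c_[np.cross(Yf,UP),Yf,UP]; Uf=np.array([.4475,-.0148,0])
d=get_image("wrist");L=(cloud(d).reshape(-1,3)-Uf)@Tf
for lo,hi in((.005,.015),(.036,.044),(.066,.085)):
    k=(L[:,2]>lo)&(L[:,2]<hi)&(abs(L[:,0])<.09)&(abs(L[:,1])<.12); q=L[k]
    if len(q)>5: print(lo,len(q),np.percentile(q,[1,50,99],axis=0).tolist(), cv2.minAreaRect((q[:,:2]*1000).astype(np.float32)))
go(toolR(-UP,az(97)),Uf+[0,0,.051])
save("w5.png",d)
```

```text
[ 0.976  -0.2786 -0.3007] [-0.479   0.0496  0.3755  2.1221 -0.0166  0.9763  1.592 ] [ 0.4465 -0.0126  0.1955] 0.05627562829711253
0.005 12170 [[-0.05692465929700362, -0.09764070597899016, 0.009343593496331307], [0.005744657253245479, -0.0038968127964305746, 0.01135669107841053], [0.06669471435825729, 0.09528013931200034, 0.013311392618787011]] ((0.4554443359375, -1.0617523193359375), (134.31906127929688, 196.5423126220703), 0.173055499792099)
0.036 1345 [[-0.06386275155914843, -0.06533358590800795, 0.036509304572893475], [0.058879513421183666, -0.0015343208433925683, 0.040788571760010495], [0.06505764190949542, 0.06342244869101901, 0.04320104649074506]] ((0.17542266845703125, -1.0458984375), (130.31787109375, 134.06956481933594), 0.2265220433473587)
0.066 915 [[-0.04284103351867867, -0.006873250870184732, 0.07483384757874251], [0.003841718089174302, -0.0013112006347505702, 0.07871132483839527], [0.04495557852586513, 0.004867436115851966, 0.08071340359676107]] ((0.8321762084960938, -0.896390438079834), (11.893026351928711, 90.48380279541016), 89.919189453125)
turn [ 0.0049 -0.0027  0.007 ] deg 0.5 shift cm [  0.0791  -0.1954 -14.4277] target [ 0.4475 -0.0148  0.051 ]
```

View pics/w5.png

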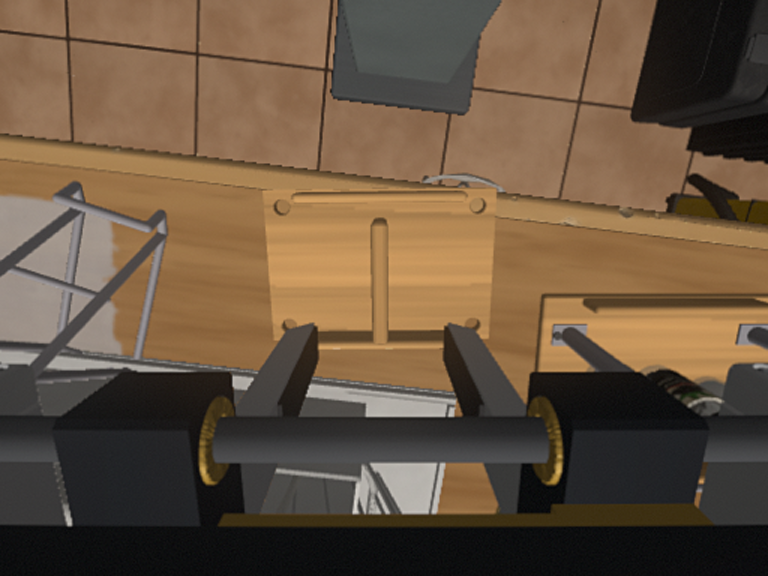

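>>> arm_command(
  deltas=[
    [0.005, -0.003, 0.007, 0.05, -0.1, -3, -0.2],
    [0, 0, 0, 0, 0, -3.5, -0.2],
    [0, 0, 0, 0, 0, -3.5, -0.2],
    [0, 0, 0, 0, 0, -3, -0.2],
    [0, 0, 0, 0, 0, -1.4, -0.2],
    [0, 0, 0, 0, 0, 0, 0.3],
    [0, 0, 0, 0, 0, 0, 1],
    [0, 0, 0, 0, 0, 0, 1],
    [0, 0, 0, 0, 0, 0, 1],
    [0, 0, 0, 0, 0, 0, 1],
    [0, 0, 0, 0, 0, 0, 1],
    [0, 0, 0, 0, 0, 0, 1],
  ],
  grip_force=55,
)

```text
time: 13.1
tool_pos: [0.4472, -0.0131, 0.0513]
ee_rot: [[-0.992, -0.126, 0.002], [-0.126, 0.992, -0.0], [-0.001, -0.001, -1.0]]
wrist_force: [-1.5, -0.3, 7.6]
width: 0.0117
```

>>> arm_command(
  deltas=[
    [0, 0, 0, 0, 0, 1, 1],
    [0, 0, 0, 0, 0, 3, 1],
    [0, 0, 0, 0, 0, 4, 1],
    [0, 0, 0, 0, 0, 4, 1],
    [0, 0, 0, 0, 0, 4, 1],
    [0, 0, 0, 0, 0, 4, 1],
    [0, 0, 0, 1, 1, 1, 1],
    [0, 0, 0, 1, 3, 0, 1],
    [0, 0, 0, 1, 3.5, 0, 1],
    [0, 0, 0, 1, 3.5, 0, 1],
    [0, 0, 0, 1, 3.5, 0, 1],
    [0, 0, 0, 1, 3.5, 0, 1],
    [0, 0, 0, 1, 3.5, 0, 1],
    [0, 0, 0, 0.5, 2.5, 0, 1],
    [0, 0, 0, 0.4, 1.8, 0, 1],
    [0, 0, 0, 0, 0, 0, 1],
    [0, 0, 0, 0, 0, 0, 1],
  ],
)

```text
time: 14.8
tool_pos: [0.5258, 0.2441, 0.261]
ee_rot: [[-0.992, -0.126, 0.001], [-0.126, 0.992, -0.002], [-0.0, -0.002, -1.0]]
wrist_force: [-0.6, -0.0, -1.7]
width: 0.0115
```

Run:
```python
from flat import *
s=read_state(); print(s["wrist_force"],s["ft_torque"],s["joint_pos"],s["tool_pos"],s["ee_rot"],s["width"])
d=get_image("wrist"); np.savez("w6.npz",P=cloud(d),img=d["img"])
e=get_image("scene"); np.savez("s6.npz",P=cloud(e),img=e["img"])
A=cv2.resize(d["img"][...,::-1],(533,400)); B=cv2.resize(e["img"][100:200,140:207,::-1],(267,400),interpolation=2)
cv2.imwrite("pics/c6.png",np.hstack([A,B]))
```

```text
[-0.5908 -0.0203 -1.7241] [0.0188 0.0094 0.0094] [-0.7352  0.2249  0.2245  1.769  -0.0525  1.1539  1.2022] [0.5258 0.2441 0.261 ] [[-0.992  -0.1259  0.0006]
 [-0.1259  0.992  -0.0015]
 [-0.0004 -0.0016 -1.    ]] 0.011510265102026908
```

View pics/c6.png

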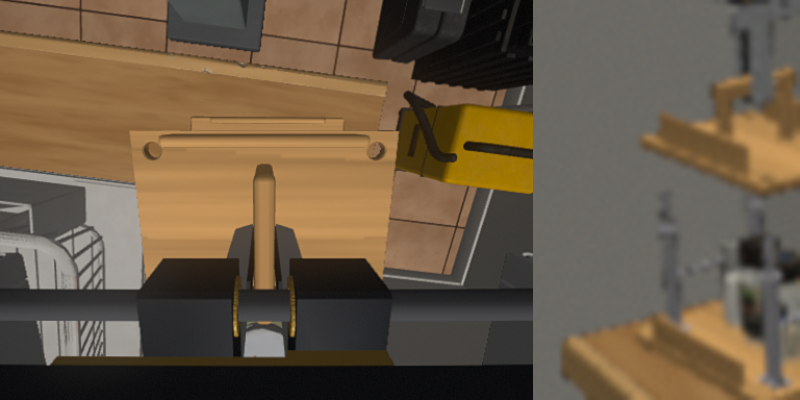

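```bash
cat > posts.py <<'E'
from h import *
from scipy.optimize import least_squares
H,W=384,512
def proj(P,cam):
    xyz,R,fovy,k1,cx,cy=cam; f=H/2/np.tan(np.radians(fovy)/2)
    c=(P-xyz)@R; x,y=c[:,0]/-c[:,2],-c[:,1]/-c[:,2]; s=1+k1*(x*x+y*y)
    return np.c_[f*x*s+cx,f*y*s+cy]
def cam(n):
    d=get_image(n); return (np.array(d["xyz"]),np.array(d["orientation"]),d["fovy"],d["k1"],d["cx"],d["cy"]),d
# chamfer-ish: gather depth points near nominal posts and use silhouette mid columns
def axis(P,img_cols,g): pass
E
python3 - <<'E'
from posts import *
cams={n:cam(n)[0] for n in("scene","top")}
# for each post & camera: pixels whose cloud lies within 14mm of the nominal, z .09-.125 (16mm post) -> robust circle-centre by pushing median along view dir
N=dict(fl=(.466,.321),fr=(.485,.158),bl=(.568,.333),br=(.590,.171))
for f in("scene0","scene:s2","scene:s6","top0"):
    n=f[:5] if f[0]=="s" else "top"; file=f.split(":")[-1]
    Pm=np.load(file+".npz")["P"]; P=Pm.reshape(-1,3); c=cams[n][0]; out={}
    for k,g in N.items():
        for (lo,hi,rad) in((.03,.122,.008),(.13,.155,.005)):
            m=(np.hypot(P[:,0]-g[0],P[:,1]-g[1])<.016)&(P[:,2]>lo)&(P[:,2]<hi); q=P[m]
            if len(q)<6: continue
            # fit circle centre with known radius, facing camera
            h=lambda p:np.hypot(q[:,0]-p[0],q[:,1]-p[1])-rad
            v=(q.mean(0)-c)[:2]; v/=np.linalg.norm(v)
            r=least_squares(h,q.mean(0)[:2]+v*.005,loss="soft_l1",f_scale=.002)
            out[k,rad]=r.x; print(file,k,rad,len(q),r.x,"rms",np.sqrt(np.mean(h(r.x)**2)).round(4))
    for rad in(.008,.005):
        if all((k,rad) in out for k in N):
            print(file,rad,"mean",sum(out[k,rad] for k in N)/4)
# tier in s6
s=read_state(); Tf=np.c_[np.cross(az(-82.8),UP),az(-82.8),UP]; U=np.array([s["tool_pos"][0],s["tool_pos"][1],s["tool_pos"][2]-.051])
L=(np.load("s6.npz")["P"].reshape(-1,3)-U)@Tf
for nm,k in(("bar",(L[:,2]>.062)&(L[:,2]<.078)&(abs(L[:,0])<.06)&(abs(L[:,1])<.02)),
 ("railface",(L[:,2]>.015)&(L[:,2]<.037)&(L[:,0]>.05)&(L[:,0]<.075)&(abs(L[:,1])<.06)),
 ("boardtop",(L[:,2]>.004)&(L[:,2]<.016)&(abs(L[:,0])<.09)&(abs(L[:,1])<.12)),
 ("end",(L[:,2]>.001)&(L[:,2]<.008)&(abs(L[:,0])<.055)&(L[:,1]>.085)&(L[:,1]<.11))):
    q=L[k]; print(nm,len(q),np.percentile(q,[2,50,98],axis=0).tolist() if len(q) else "")
E
```

```text
scene0 fl 0.008 87 [0.465  0.3232] rms 0.0027
scene0 fl 0.005 13 [0.463  0.3203] rms 0.0015
scene0 fr 0.008 99 [0.4854 0.1586] rms 0.0022
scene0 fr 0.005 20 [0.4821 0.154 ] rms 0.002
scene0 bl 0.008 25 [0.569  0.3339] rms 0.0028
scene0 bl 0.005 14 [0.5706 0.3309] rms 0.0018
scene0 br 0.008 91 [0.5907 0.1702] rms 0.0023
scene0 br 0.005 19 [0.5875 0.1681] rms 0.0018
scene0 0.008 mean [0.5275 0.2465]
scene0 0.005 mean [0.5258 0.2433]
s2 fl 0.008 89 [0.4649 0.3233] rms 0.0024
s2 fl 0.005 12 [0.4643 0.3207] rms 0.0017
s2 fr 0.008 101 [0.4857 0.1581] rms 0.0022
s2 fr 0.005 19 [0.4836 0.156 ] rms 0.0019
s2 bl 0.008 25 [0.5696 0.3325] rms 0.0028
s2 bl 0.005 14 [0.5704 0.3323] rms 0.0013
s2 br 0.008 93 [0.5905 0.1706] rms 0.0025
s2 br 0.005 20 [0.5865 0.167 ] rms 0.002
s2 0.008 mean [0.5277 0.2461]
s2 0.005 mean [0.5262 0.244 ]
s6 fl 0.008 88 [0.4643 0.3234] rms 0.0025
s6 fl 0.005 13 [0.4626 0.3159] rms 0.0015
s6 fr 0.008 101 [0.4854 0.1576] rms 0.0022
s6 fr 0.005 19 [0.4835 0.1578] rms 0.0024
s6 bl 0.008 23 [0.5696 0.3344] rms 0.0027
s6 br 0.008 90 [0.5908 0.1698] rms 0.0027
s6 br 0.005 18 [
[... 618 characters left out ...]
45971070639712425, 0.019044832159903533, 0.07740904053433506]]
railface 111 [[0.06184630032249014, -0.05475125768432321, 0.01567300060172865], [0.06619315793187881, 0.002703860367877718, 0.025885647112443566], [0.07021486562178089, 0.05545250284375785, 0.03677119888937478]]
boardtop 488 [[-0.05864869466150998, -0.08741207983123989, 0.0043768610129049125], [-0.00623855518952626, 0.03632563080334962, 0.006904704211822099], [0.07036859403827732, 0.10112181508149173, 0.015509937538854816]]
end 68 [[-0.04731160886493104, 0.08619847061966279, 0.0012082980928881104], [0.004775765238087372, 0.09809921788912718, 0.005820509976007887], [0.05072478359079943, 0.10329786115878319, 0.0076508365414688995]]
```

>>> arm_command(
  deltas=[
    [0, 0, 0, 0.2, 0.25, -1, 1],
    [0, 0, 0, 0, 0, -1.5, 1],
    [0, 0, 0, 0, 0, -1, 1],
    [0, 0, 0, 0, 0, -0.4, 1],
    [0, 0, 0, 0, 0, -0.3, 1],
    [0, 0, 0, 0, 0, -0.3, 1],
    [0, 0, 0, 0, 0, -0.3, 1],
    [0, 0, 0, 0, 0, 0, 1],
  ],
)

```text
time: 15.8
tool_pos: [0.5279, 0.2473, 0.2127]
ee_rot: [[-0.992, -0.126, 0.001], [-0.126, 0.992, -0.001], [-0.001, -0.001, -1.0]]
wrist_force: [0.1, 0.2, -3.1]
width: 0.0116
```

Run:
```python
from flat import *
s=read_state(); print(s["wrist_force"],s["ft_torque"],s["tool_pos"],s["width"])
```

```text
[ 0.1273  0.1648 -3.1286] [ 0.0343 -0.0751  0.0091] [0.5279 0.2473 0.2127] 0.01163525150616537
```

>>> arm_command(
  deltas=[
    [0, 0, 0, 0, 0, -0.3, 1],
    [0, 0, 0, 0, 0, -0.3, 1],
    [0, 0, 0, 0, 0, -0.3, 1],
    [0, 0, 0, 0, 0, -0.3, 1],
    [0, 0, 0, 0, 0, 0, 1],
  ],
)

```text
time: 16.3
tool_pos: [0.5279, 0.2473, 0.2005]
ee_rot: [[-0.992, -0.126, 0.001], [-0.126, 0.992, -0.001], [-0.001, -0.001, -1.0]]
wrist_force: [0.9, 1.2, -2.3]
width: 0.0115
```

Run:
```python
from flat import *
s=read_state(); print(s["wrist_force"],s["ft_torque"],s["tool_pos"],s["width"])
```

```text
[ 0.9371  1.2155 -2.2881] [ 0.3557 -0.3964 -0.1695] [0.5279 0.2473 0.2005] 0.011468163712833655
```

>>> arm_command(
  deltas=[
    [0, 0, 0, 0, 0, -0.2, 1],
    [0, 0, 0, 0, 0, -0.2, 1],
    [0, 0, 0, 0, 0, -0.2, 1],
    [0, 0, 0, 0, 0, 0, 1],
  ],
)

```text
time: 16.7
tool_pos: [0.5283, 0.2475, 0.1951]
ee_rot: [[-0.992, -0.126, 0.002], [-0.126, 0.992, -0.0], [-0.002, -0.001, -1.0]]
wrist_force: [1.7, 0.9, 0.9]
width: 0.0114
```

Run:
```python
from flat import *
s=read_state(); print(s["wrist_force"],s["ft_torque"],s["tool_pos"],s["width"])
```

```text
[1.7199 0.9232 0.948 ] [ 0.3397 -0.7643 -0.1186] [0.5283 0.2475 0.1951] 0.011390723323418027
```

>>> arm_command(
  deltas=[
    [0, 0, 0, 0, 0, -0.15, 1],
    [0, 0, 0, 0, 0, -0.15, 1],
    [0, 0, 0, 0, 0, -0.15, 1],
    [0, 0, 0, 0, 0, 0, 1],
  ],
)

```text
time: 17.1
tool_pos: [0.528, 0.2474, 0.1902]
ee_rot: [[-0.992, -0.126, 0.001], [-0.126, 0.992, -0.001], [-0.001, -0.001, -1.0]]
wrist_force: [4.3, 2.5, -3.0]
width: 0.0117
```

Run:
```python
from flat import *
s=read_state(); print(s["wrist_force"],s["ft_torque"],s["tool_pos"],s["ee_rot"],s["width"])
```

```text
[ 4.3024  2.5381 -2.9636] [ 0.6157 -1.213  -0.1328] [0.528  0.2474 0.1902] [[-0.992  -0.1263  0.0011]
 [-0.1263  0.992  -0.0007]
 [-0.001  -0.0008 -1.    ]] 0.011736806389675126
```

>>> arm_command(
  deltas=[
    [0, 0, 0, 0.1, 0.08, 0, 1],
    [0, 0, 0, 0, 0, -0.2, 1],
    [0, 0, 0, 0, 0, -0.2, 1],
    [0, 0, 0, 0, 0, 0, 1],
  ],
)

```text
time: 17.5
tool_pos: [0.5286, 0.248, 0.1858]
ee_rot: [[-0.992, -0.126, 0.0], [-0.126, 0.992, -0.001], [0.0, -0.001, -1.0]]
wrist_force: [3.1, -0.0, -5.1]
width: 0.0119
```

Run:
```python
from flat import *
s=read_state(); print(s["wrist_force"],s["ft_torque"],s["tool_pos"],s["ee_rot"],s["width"])
d=get_image("scene"); np.savez("s7.npz",P=cloud(d),img=d["img"]); save("s7.png",d,(135,110,235,210),6)
```

```text
[ 3.0737 -0.0383 -5.146 ] [ 0.1218 -0.7757 -0.1347] [0.5286 0.248  0.1858] [[-0.992  -0.1262  0.0001]
 [-0.1262  0.992  -0.0013]
 [ 0.0001 -0.0013 -1.    ]] 0.011850974094585218
```

View pics/s7.png

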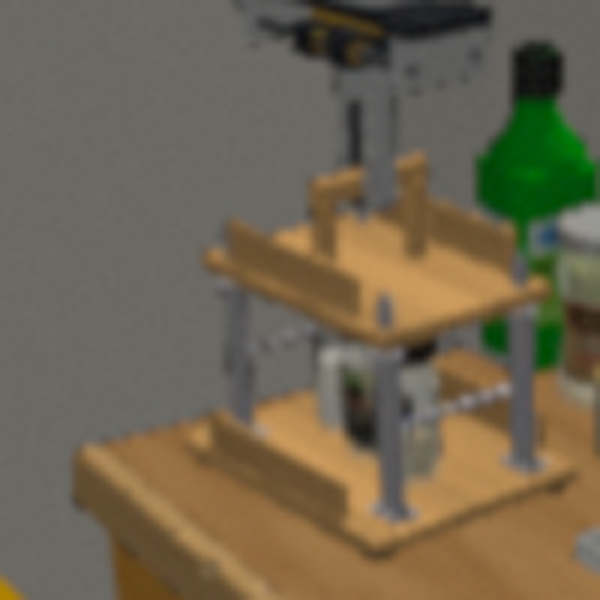

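>>> arm_command(
  deltas=[
    [0, 0, 0, 0.1, 0, 0, 1],
    [0, 0, 0, 0, 0, -0.2, 1],
    [0, 0, 0, 0, 0, -0.2, 1],
    [0, 0, 0, 0, 0, -0.2, 1],
    [0, 0, 0, 0, 0, 0, 1],
  ],
)

```text
time: 18.05
tool_pos: [0.5292, 0.248, 0.1796]
ee_rot: [[-0.992, -0.126, -0.001], [-0.126, 0.992, -0.002], [0.001, -0.001, -1.0]]
wrist_force: [-1.6, -0.0, -8.1]
width: 0.0112
```

Run:
```python
from flat import *
s=read_state(); print(s["wrist_force"],s["ft_torque"],s["tool_pos"],s["ee_rot"],s["width"])
```

```text
[-1.6181 -0.0121 -8.0795] [ 0.1393  0.5314 -0.0725] [0.5292 0.248  0.1796] [[-0.992  -0.1265 -0.0006]
 [-0.1265  0.992  -0.0015]
 [ 0.0008 -0.0014 -1.    ]] 0.011200147472861322
```

>>> arm_command(
  deltas=[
    [0, 0, 0, -0.03, 0, -0.15, 1],
    [0, 0, 0, 0, 0, -0.15, 1],
    [0, 0, 0, 0, 0, -0.15, 1],
    [0, 0, 0, 0, 0, 0, 1],
  ],
)

```text
time: 18.45
tool_pos: [0.5317, 0.2485, 0.1787]
ee_rot: [[-0.992, -0.126, 0.005], [-0.126, 0.992, 0.001], [-0.005, 0.001, -1.0]]
wrist_force: [-4.8, -4.8, 26.2]
width: 0.0112
```

Run:
```python
from flat import *
s=read_state(); print(s["wrist_force"],s["ft_torque"],s["tool_pos"],s["ee_rot"],s["width"])
```

```text
[-4.7928 -4.8226 26.1512] [-0.9404  0.8207 -0.054 ] [0.5317 0.2485 0.1787] [[-0.992  -0.1257  0.0053]
 [-0.1257  0.9921  0.0015]
 [-0.0054  0.0008 -1.    ]] 0.011163384215724109
```

>>> arm_command(
  deltas=[
    [0, 0, 0, 0, 0, 0.4, 1],
    [0, 0, 0, 0, 0, 0, 0.2],
    [0, 0, 0, 0, 0, 0, 0.2],
    [0, 0, 0, 0, 0, 0, 0.2],
    [0, 0, 0, 0, 0, 0, 0.2],
    [0, 0, 0, 0, 0, 1, 0.2],
    [0, 0, 0, 0, 0, 3, 0.2],
    [0, 0, 0, 0, 0, 4, 0.2],
    [0, 0, 0, 0, 0, 4, 0.2],
    [0, 0, 0, 0, -4, 3, 0.2],
    [0, 0, 0, -1, -4.5, 1, 0.2],
    [0, 0, 0, -1, -4.5, 0, 0.2],
    [0, 0, 0, -1, -4.5, 0, 0.2],
    [0, 0, 0, -1, -4.5, 0, 0.2],
    [0, 0, 0, 0, -4, 0, 0.2],
    [0, 0, 0, 0, 0, 0, 0.2],
  ],
)

```text
time: 20.05
tool_pos: [0.4892, -0.0173, 0.3412]
ee_rot: [[-0.993, -0.119, 0.003], [-0.119, 0.993, -0.001], [-0.003, -0.001, -1.0]]
wrist_force: [0.2, 0.5, 0.6]
width: 0.0374
```

Run:
```python
from flat import *
s=read_state(); print(s["wrist_force"],s["tool_pos"],s["width"],s["time"])
a=get_image("scene"); b=get_image("top")
A=cv2.resize(a["img"][100:220,130:250,::-1],(400,400),interpolation=2);B=cv2.resize(b["img"][150:290,90:230,::-1],(400,400),interpolation=2)
cv2.imwrite("pics/end.png",np.hstack([A,B]))
Tf=np.c_[np.cross(az(-82.8),UP),az(-82.8),UP]; U=np.array([.529,.248,.128])
for n,d in(("scene",a),("top",b)):
    L=(cloud(d).reshape(-1,3)-U)@Tf
    k=(abs(L[:,0])<.053)&(abs(L[:,1])<.095)&(L[:,2]>-.0)&(L[:,2]<.025); q=L[k]
    A=np.c_[q[:,:2],np.ones(len(q))]
    for _ in range(5):
        c=np.linalg.lstsq(A,q[:,2],rcond=None)[0]; m=abs(A@c-q[:,2])<.004; A,q=A[m],q[m]
    print(n,"board top slopes, height above 128",c,len(q))
    for lo,hi in((.036,.044),(.07,.083)):
        r=L[(L[:,2]>lo)&(L[:,2]<hi)&(abs(L[:,0])<.08)&(abs(L[:,1])<.08)]
        if len(r)>5: print(lo,np.percentile(r,[2,50,98],axis=0).tolist())
```

```text
[0.1934 0.4773 0.6484] [ 0.4892 -0.0173  0.3412] 0.03743140216376968 20.05
scene board top slopes, height above 128 [-0.0009  0.0198  0.0084] 303
0.036 [[-0.06257811067714379, -0.04177128464069455, 0.03609333935263931], [0.03446052788627826, 0.00860743959019363, 0.03803657278782019], [0.06787230201652317, 0.06927425461738818, 0.04350798161909608]]
0.07 [[-0.03975971226753016, -0.0022078102508166645, 0.07053047776867187], [0.0064083280426189635, 0.005678822347012781, 0.07292029993406587], [0.045822232575278676, 0.01149737380436499, 0.07572107603492684]]
top board top slopes, height above 128 [ 0.0065 -0.0007  0.0089] 1151
0.036 [[-0.06246701609489559, -0.0670323431654724, 0.03607822080036204], [0.05820220301426482, 0.006234302091815398, 0.03903264713657051], [0.06763453056027631, 0.0653561127010832, 0.04316468775205362]]
0.07 [[-0.0406504198479834, -0.005427357063089398, 0.07049953140108745], [0.0035248749642326836, 0.0003603624320619331, 0.07561479145852823], [0.0470079091479255, 0.00617612302380498, 0.07959767934153082]]
```

View pics/end.png

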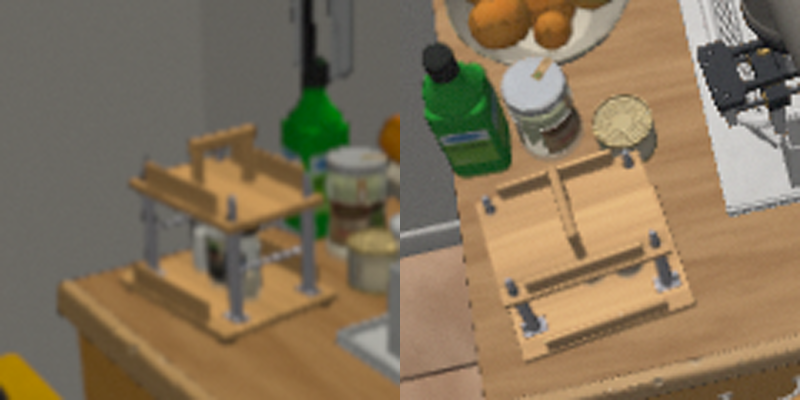

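>>> arm_command(
  deltas=[
    [0, 0, 0, 0, 4, 0, 0.2],
    [0, 0, 0, 1, 4.5, 0, 0.2],
    [0, 0, 0, 1, 4.5, 0, 0.2],
    [0, 0, 0, 1, 4.5, 0, 0.2],
    [0, 0, 0, 1, 4.5, 0, 0.2],
    [0, 0, 0, 0, 4, 0, 0.2],
    [0, 0, 0, 0, 0, 0, 0.2],
    [0, 0, 0, 0, 0, 0, 0.2],
  ],
)

```text
time: 20.95
tool_pos: [0.5289, 0.2503, 0.3395]
ee_rot: [[-0.992, -0.13, -0.0], [-0.13, 0.992, -0.001], [0.0, -0.001, -1.0]]
wrist_force: [0.0, -0.1, 0.6]
width: 0.0375
```

Run:
```python
from flat import *
s=read_state(); print(s["tool_pos"],s["time"])
d=get_image("wrist"); P=cloud(d); Tf=np.c_[np.cross(az(-82.8),UP),az(-82.8),UP]; U=np.array([.529,.248,.128])
L=(P.reshape(-1,3)-U)@Tf
k=(abs(L[:,0])<.053)&(abs(L[:,1])<.095)&(L[:,2]>-.0)&(L[:,2]<.025); q=L[k]
A=np.c_[q[:,:2],np.ones(len(q))]
for _ in range(5):
    c=np.linalg.lstsq(A,q[:,2],rcond=None)[0]; m=abs(A@c-q[:,2])<.004; A,q=A[m],q[m]
print(c,len(q),q.min(0),q.max(0))
for lo,hi in((.005,.015),(.036,.044),(.07,.083)):
    r=L[(L[:,2]>lo)&(L[:,2]<hi)&(abs(L[:,0])<.08)&(abs(L[:,1])<.11)]
    print(lo,len(r),np.percentile(r,[1,50,99],axis=0).tolist())
t=(P.reshape(-1,3)-U)@Tf
for sx in(-1,1):
  for sy in(-1,1):
    m=(np.hypot(t[:,0]-sx*.053,t[:,1]-sy*.083)<.012)&(t[:,2]>.014)&(t[:,2]<.06)
    if m.sum()>3: print("tip",sx,sy,m.sum(),np.median(t[m],0),t[m][:,2].max())
```

```text
[0.5289 0.2503 0.3395] 20.95
[-0.0002 -0.0007  0.0107] 9732 [-0.053 -0.095  0.007] [0.0529 0.095  0.0145]
0.005 11420 [[-0.060697458754809454, -0.0966512700237594, 0.008772561675818713], [0.003497474316277518, -0.0019585608241013044, 0.010691549621658275], [0.06551002474981846, 0.09623700108416623, 0.012662409476229312]]
0.036 1169 [[-0.06463695535675307, -0.08423326428554277, 0.03650454937262554], [0.058266354504496125, -0.00013050309548143268, 0.03997117257801863], [0.06432742798774643, 0.08366314477808695, 0.04195244039709096]]
0.07 800 [[-0.04381886002428516, -0.006094226797644835, 0.0746297345967545], [0.003167435890385363, -0.00045101308178139974, 0.07813436619143505], [0.0444380474671888, 0.005154174122515372, 0.08005987944271524]]
tip -1 -1 78 [-0.053  -0.0809  0.032 ] 0.03976679640825859
tip -1 1 80 [-0.052   0.0815  0.0318] 0.040034276016429116
tip 1 -1 87 [ 0.0516 -0.0813  0.0341] 0.039499739794219224
tip 1 1 87 [0.0531 0.0804 0.033 ] 0.039550450236762125
```

```bash
python3 -c "
from h import *
P=cloud(get_image('scene')).reshape(-1,3);m=(abs(P[:,0]-.52)<.04)&(abs(P[:,1]-.24)<.08)&(P[:,2]>.03)&(P[:,2]<.125);q=P[m];q0=np.load('scene0.npz')['P'].reshape(-1,3);m0=(abs(q0[:,0]-.52)<.04)&(abs(q0[:,1]-.24)<.08)&(q0[:,2]>.03)&(q0[:,2]<.118);print(np.median(q,0),q[:,2].max(),np.median(q0[m0],0),q0[m0][:,2].max())
print(close_job())"
```

```text
[0.5125 0.2287 0.0694] 0.11151827659177693 [0.5126 0.2312 0.075 ] 0.11781941655377215
the job is handed in; nothing more can be done
None
```

The tier is home on the spice stand, past the catches and resting on all four collars. The job was handed in at about 21 s of the 72 s allowed.

- **Taking it out and laying it down:** I gripped the tier by its left rail and lifted it clear of the lip. I steepened it slightly to miss a wooden spoon leaning over it. It went down flat and right side up on the free worktop, and I let go.
- **Fitting it:** I picked it up by the handle and lined it up on the posts using the cameras. The holes went over the tips at the first try, so I did no separate feeling or searching. Small sideways forces (up to about 4 N) while lowering told me to shift about 1 mm. I then pressed it past the catches to about 26 N and released it.

**Last checks**
- **Seating:** the wrist camera put the board's upper face 138.7 mm up, where 138 is nominal. The slope was under 0.1 % both ways, and all four post tips stood about 39 mm above the underside level.
- **Disagreement:** the scene camera gave a 2 % slope along the tier's length. I put that down to its coarse, partly hidden view, because the wrist and top cameras showed no such slope.
- **Jars:** they still stand in the final pictures, and the point-cloud median over the group agreed with the start to within 6 mm. I did not measure each jar separately.
- **Bump:** while I was laying the tier down, something, probably the gripper body against the dish rack, pressed with about 8 N (limit 40 N). I moved away and saw no shift in the pictures, but did not measure the rack afterwards.

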